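Square a heavy dry-bath block up to the reader fence

ROBOT

A 6-joint arm with a two-finger parallel gripper is mounted at the origin on the work surface. World frame = base frame: x ahead of the robot, y to its left, z up, the work surface at z = 0. Lengths are in m, angles in degrees, forces in N, time in s.
With the tool pointing down it reaches from about 0.375 to 0.9 m from the base axis. Payload 3.1 kg.
Tool frame: the origin (TCP) lies between the finger pads; the fingertips stand 11 mm ahead of it and the grasp point (between the pads) lies 8 mm behind it; z points along the fingers, y is the direction in which the jaws open and shut (so a half turn about z gives the same grasp; the last joint's range is limited). The gripper opens to 87 mm and grips with 3 to 60 N. Pads are 19 mm wide; open, the fingers measure 117 mm over their backs; the gripper's body (75 mm by 190 mm) begins 51 mm behind the grasp point.
Start: joints at [61.278, 30.224, 82.088, -0, 67.689, -10.227], TCP at [0.198, 0.593, 0.206] pointing down, gripper open.
Joint ranges: [-176.69, 176.69], [-43.24, 126.21], [12.49, 139.97], [-82, 262], [0, 151.66], [-163.58, 163.58]. Speed limits (degrees/s): [159.86, 159.86, 180, 180, 180, 180].

INTERFACE

Orientations are given as a 3x3 rotation matrix whose columns are the frame's x, y, z axes.
In Python, from rig import bot, vision gives the robot as it stands. The module is installed in compiled form; this text tells all that it offers.
- The arm moves only by the tool jog_arm, never from a script. Its argument "rows" is a list of rows, each an object with "dp": the shift along the tool's x, y, z in mm, a list of three; "turn": the turn, a rotation vector about the tool's x, y, z in degrees, a list of three; "grip": the opening, from 0 (shut) to 1 (fully open). A call has 1 to 10 rows; each row is the pose to reach, as a shift and turn from the pose commanded when the call began, along the tool's axes at that moment; what a row does not reach only later rows make up. A row lasts 1/10 s, in which the tool goes at most 50 mm and 8.59 degrees, less where a joint would pass 70% of its speed; a pose out of reach is approached as far as the arm can. A call with a gripper value outside its range is refused whole. The fingers move at their own pace and stop on an object; the grip force is fixed at half the most. Time passes only in rows, so rows that repeat a pose let the fingers close. It gives the time, the measured TCP pose, the force and the opening at its end, in the units of the state.
- bot.read_state(): the state, without advancing time (a new reading comes with each control period).
- vision.capture(name): name is "scene" or "top" or "wrist"; returns (picture, depth): 420x560x3 uint8, red, green, blue; 420x560 float32, m along the optical axis (not along the pixel's ray), 0 where there is no reading.
- vision.camera_info(name): a dict with "vertical_fov" (degrees; the focal length in pixels is half the picture's height over the tangent of half this angle, whatever the lens; pixels are square), "cx", "cy" (the principal point, pixels), "position" and "rotation" of the camera in the world. Camera axes: x right, y down, z forward; pixel columns grow to the right and rows downward; lengths in m; the calibration is good to about 2 mm. A picture is of the moment at which its call begins: read the wrist's pose just before it. camera_info takes no time and is no camera call; for the wrist camera it gives the pose at the moment of the call.
- bot.hand_in(): hands the job in, once; it reports no verdict.
The state is a dict: "time_s": time; "joint_positions": joint angles; "qvel": joint speeds; "tau": joint torques, N m; "position": TCP position; "tcp_rot": TCP orientation; "force": force on the tool from outside, world axes, zero at the start; "moment": the same for the moment, N m; "opening": opening from 0.0 (shut) to 1.0 (fully open).
Only numpy, scipy, OpenCV 4.12 (cv2) and the standard library are available. Lean on these libraries where they do the work, as an engineer would, in place of code of your own. Each camera call takes 0.05 s, during which the arm holds its last target.

TASK

The heavy aluminium tube block stands askew on the bench. Without gripping or lifting it, push its corners in turn with the fingertips to walk it round until its grooved face looks squarely at the metal fence while the whole block is still at least a finger's width clear of the fence; then push it on until that face lies flush against the fence, within the fence's length, and leave it there. Push slowly, keep the block flat on the bench, and leave the bottle, the jar and the tube rack where they are.

Things in the scene. Friction and masses are not known exactly. Their poses are not given: they have to be found in the camera images.
- block: Loose bare-aluminium block, 100 mm (its x) by 130 mm (its y), top 43 mm above the bench, 0.7 to 0.95 kg, twelve 18 mm wells in its top, four rubber feet 3 mm high set in from its corners. Origin: centre of its underside, at bench height; z up. The grooved face is its long +x side, at x = 50 mm; the other three sides are plain. It slides under 5 to 15 N, and turns if pushed off the middle of a side.
- block_left (a point): Lower corner of the block's grooved face at the block's +y end: block frame (50, 65, 3) mm. The groove runs top to bottom down the middle of this face, 34 mm wide and 10 mm deep. The block's rubber feet, 12 mm square, stand under it at x +-30, y +-38 mm (block frame).
- block_right (a point): Lower corner of the block's grooved face at the block's -y end: block frame (50, -65, 3) mm. The face looks squarely at the fence when the block's x axis points along the fence's x axis. At the start it is turned 45 to 81 degrees anticlockwise from that, seen from above.
- fence: Fixed upright aluminium fence 32 mm high, 8 mm thick, 250 mm long, on the block's far side seen from the robot; a grey code reader 48 mm high stands behind its middle. Origin: on its flat front face (towards robot and block), mid length, bench height. y runs along the fence, x points backwards, away from the robot. With the block flush, the block's origin is at x = -50 mm in this frame.
- bottle: Small loose bottle with white cap, 42 mm diameter, 75 mm high, on the robot's left, to be left alone. Origin: centre of its underside.
- jar: Small loose amber jar with white lid, 52 mm diameter, 60 mm high, on the robot's right, to be left alone. Origin: centre of its underside.
- tube_rack: Loose white rack 50 by 120 mm (long along its y) with capped sample tubes, 74 mm high, on the robot's right, to be left alone. Origin: centre of its underside.
Mind the look-alikes: they are no part of the job. Leave any brown, orange or red look-alike of the block alone.

How it is judged:
By the outcome, as a careful person would: the job done as asked, in the order asked, and still so for the second after the job is handed in, with the robot touching nothing.
It also fails if it takes over 58 s, if anything falls off the work surface, if the arm or the gripper's body presses on something with over 40 N, if the wrist force passes 120 N, or if a joint passes its speed limit or range.

## Working session

There is one attempt and no reset: what is moved stays moved. The work goes in short steps, Python scripts to look and compute and a tool call to move; the robot and the scene stay as the last step left them, time stands still between calls to the robot, and variables do not carry over. Pictures are saved under pics/ and viewed, and the job is handed in when it is done.

Besides the shell and the picture viewer there is one more tool, called after "Emit:" by a JSON object that holds its "name" and its "arguments". jog_arm: Moves the arm, as the interface text tells. Its arguments: {"type":"object","properties":{"rows":{"type":"array"}},"required":["rows"]}

```bash
mkdir -p pics; ls
python3 - <<'E'
from rig import bot, vision
import cv2,numpy as np
s=bot.read_state();print({k:np.round(v,3).tolist() for k,v in s.items()})
for n in("scene","top"):
    p,d=vision.capture(n);cv2.imwrite(f"pics/{n}0.png",p[:,:,::-1]);np.savez(f"{n}0.npz",p=p,d=d)
    print(n,vision.camera_info(n))
E
```

```text
pics
{'time_s': 0.0, 'joint_positions': [61.277, 30.28, 82.156, -0.001, 67.688, -10.228], 'qvel': [-0.057, 0.13, 0.093, -0.024, -0.0, 0.05], 'tau': [-0.001, -44.004, -17.659, 0.063, 0.058, -0.0], 'position': [0.198, 0.592, 0.205], 'tcp_rot': [[-0.948, 0.317, -0.001], [0.317, 0.948, -0.002], [0.0, -0.002, -1.0]], 'force': [0.412, -0.158, 0.825], 'moment': [0.025, 0.037, 0.042], 'opening': 1.0}
scene {'vertical_fov': 43.870390697636616, 'cx': 267.4181886378701, 'cy': 201.66341257981205, 'position': array([1.25154129, 0.17995396, 0.87881555]), 'rotation': array([[-0.25206822,  0.71506868, -0.65202638],
       [ 0.96756459,  0.19789136, -0.15702795],
       [ 0.01674462, -0.67045939, -0.74175725]])}
top {'vertical_fov': 43.43054419502942, 'cx': 282.56313906648217, 'cy': 206.71950781717896, 'position': array([ 0.34307702, -0.01181019,  1.38271679]), 'rotation': array([[-0.00228655, -0.99243743,  0.12273025],
       [-0.99994209,  0.00355976,  0.0101558 ],
       [-0.01051588, -0.12269992, -0.9923881 ]])}
```

View pics/scene0.png

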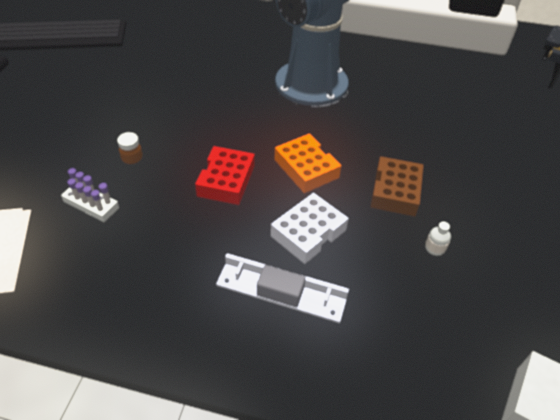

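View pics/top0.png

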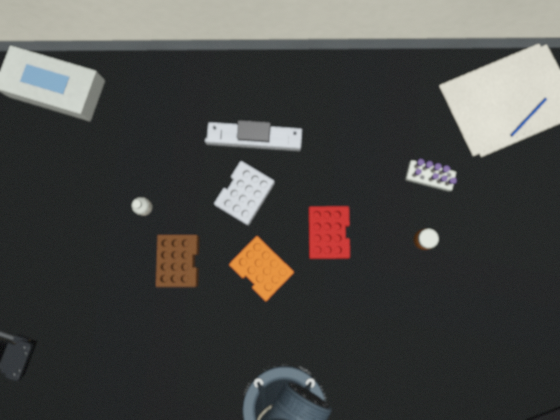

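The top view shows the bare block at about (245,193) with its groove facing up and left, about 60° off. The fence is at about (254,140). The orange, red and brown look-alikes sit nearer the robot, at (261,268), (329,232) and (176,261). I'll measure next.

```bash
cat > h.py <<'E'
import numpy as np,cv2
from rig import bot,vision
def ray(n,uv,z,ci=None):
    ci=ci or vision.camera_info(n);f=210/np.tan(np.radians(ci["vertical_fov"]/2))
    uv=np.atleast_2d(np.asarray(uv,float))
    d=np.c_[(uv[:,0]-ci["cx"])/f,(uv[:,1]-ci["cy"])/f,np.ones(len(uv))]@ci["rotation"].T
    p=ci["position"]
    return p+d*((z-p[2])/d[:,2])[:,None]
def cloud(n,d,ci=None):
    ci=ci or vision.camera_info(n);f=210/np.tan(np.radians(ci["vertical_fov"]/2))
    v,u=np.mgrid[:420,:560]
    P=np.stack([(u-ci["cx"])/f*d,(v-ci["cy"])/f*d,d],-1)@ci["rotation"].T+ci["position"]
    P[d==0]=np.nan
    return P
E
python3 - <<'E'
from h import *
for n in("top","scene"):
    a=np.load(n+"0.npz");p=a["p"];P=cloud(n,a["d"])
    hsv=cv2.cvtColor(p,cv2.COLOR_RGB2HSV)
    z=P[...,2]
    roi=(P[...,0]>.35)&(P[...,0]<.95)&(abs(P[...,1])<.45)
    for name,m in dict(grey=(hsv[...,1]<60)&(hsv[...,2]>90),orange=(hsv[...,1]>150)&(hsv[...,2]>60)).items():
        m=(m&roi&(z>.012)).astype(np.uint8)
        k,lab,st,c=cv2.connectedComponentsWithStats(m)
        for i in range(1,k):
            if st[i,4]<60: continue
            q=P[lab==i];zz=np.nanpercentile(q[:,2],[50,95])
            top=q[q[:,2]>zz[1]-.008][:,:2]
            r=cv2.minAreaRect((top*1000).astype(np.float32))
            print(n,name,st[i],np.round(zz,3),[np.round(x,1) for x in r])
    if n=="top":
        im=cv2.resize(p[100:320,120:460],None,fx=2.35,fy=2.35,interpolation=cv2.INTER_CUBIC);cv2.imwrite("pics/tz.png",im[:,:,::-1])
E
```

```text
top grey [ 205  121   95   29 1172] [0.042 0.052] [array([708.8,  78. ]), array([84.7, 49.4]), np.float64(85.5)]
top grey [ 214  161   60   63 1856] [0.042 0.047] [array([548. , 102.1]), array([100.7, 130.4]), np.float64(58.6)]
top grey [406 160  50  30 808] [0.025 0.074] [array([ 591.4, -382.8]), array([100.2,  33.8]), np.float64(74.4)]
top grey [132 198  20  17 258] [0.051 0.078] [array([514.3, 367.8]), array([18.5, 17.7]), np.float64(86.8)]
top grey [418 229  20  20 308] [0.06  0.064] [array([ 427.8, -362.5]), array([45.8, 42.9]), np.float64(88.8)]
top orange [ 309  206   41   52 1858] [0.042 0.047] [array([ 445. , -115.8]), array([130.1, 100.3]), np.float64(0.1)]
top orange [158 236  32  34 419] [0.041 0.047] [array([392.9, 279. ]), array([83.5, 79.3]), np.float64(0.2)]
top orange [ 229  236   62   34 1030] [0.042 0.047] [array([357.5,  60. ]), array([120.5,  99.5]), np.float64(46.3)]
scene grey [118 133  21  18 300] [0.059 0.062] [array([ 427.6, -362.2]), array([46.6, 44.9]), np.float64(18.2)]
scene grey [ 61 187  57  32 862] [0.023 0.057] [array([ 612. , -373.4]), array([29.1, 82.4]), np.float64(5.1)]
scene grey [ 271  193   77   69 2872] [0.041 0.045] [array([544.9, 102. ]), array([102.8, 133.9]), np.float64(58.6)]
scene grey [426 222  25  31 530] [0.047 0.074] [array([512.7, 368.5]), array([21.2, 22. ]), np.float64(29.2)]
scene grey [ 225  254  124   53 2160] [0.037 0.049] [array([707.4,  78.5]), array([85.3, 50.7]), np.float64(86.0)]
scene orange [ 196  146   58   56 2243] [0.041 0.045] [array([ 442. , -116.3]), array([135.6, 101.8]), np.float64(0.8)]
scene orange [ 277  149   64   41 1405] [0.039 0.045] [array([356.3,  61.9]), array([120.7, 103.7]), np.float64(45.8)]
scene orange [374 169  48  35 848] [0.042 0.045] [array([394.5, 271.7]), array([98.2, 88.7]), np.float64(89.7)]
```

View pics/tz.png

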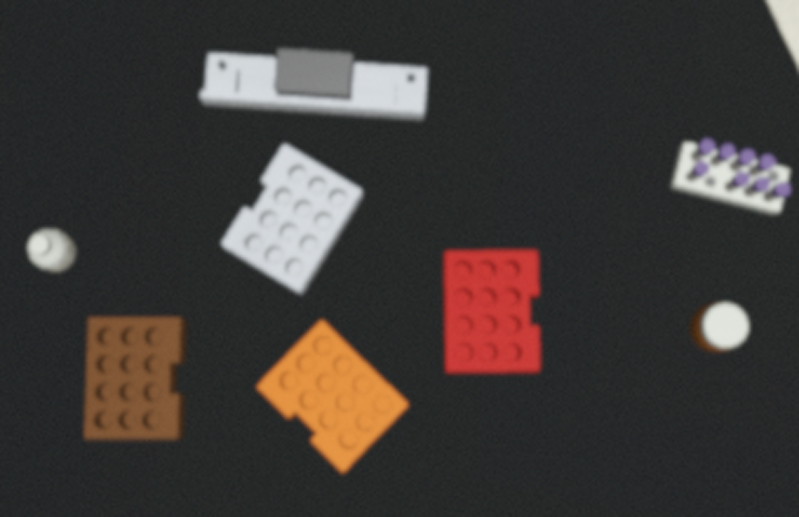

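```bash
cat >> h.py <<'E'
def block(n,p=None,d=None,ctr=(.56,.09),rad=.14,fx=None):
    if p is None: p,d=vision.capture(n)
    P=cloud(n,d);hsv=cv2.cvtColor(p,cv2.COLOR_RGB2HSV)
    m=(hsv[...,1]<60)&(hsv[...,2]>110)&(P[...,2]>.030)&(P[...,2]<.056)&(np.hypot(P[...,0]-ctr[0],P[...,1]-ctr[1])<rad)
    if fx is not None: m&=(P[...,0]<fx-.004)
    m=m.astype(np.uint8)
    k,lab,st,c=cv2.connectedComponentsWithStats(m);i=1+np.argmax(st[1:,4])
    cn=max(cv2.findContours((lab==i).astype(np.uint8),cv2.RETR_EXTERNAL,cv2.CHAIN_APPROX_NONE)[0],key=len)[:,0]
    W=ray(n,cn,.043)[:,:2]*1000
    return cv2.minAreaRect(W.astype(np.float32)),W
E
python3 - <<'E'
from h import *
for n in("top","scene"):
    a=np.load(n+"0.npz");p=a["p"];P=cloud(n,a["d"])
    r,W=block(n,p,a["d"]);print(n,r)
    z=P[...,2];m=(z>.022)&(z<.040)&(P[...,0]>.62)&(P[...,0]<.76)&(P[...,1]>-.07)&(P[...,1]<.23)
    q=P[m]*1000
    # front: min x in y bins
    pts=[]
    for y in range(-40,210,12):
        b=q[(q[:,1]>=y)&(q[:,1]<y+12)]
        if len(b)>3: pts.append([y+6,*np.percentile(b[:,0],[5,50,95]),np.median(b[:,2]),len(b)])
    print(np.round(pts,1)); print(q[:,1].min(),q[:,1].max())
    pts=np.array(pts);f=np.polyfit(pts[:,0],pts[:,1],1);print("front x=",f,np.degrees(np.arctan(f[0])))
p=np.load("top0.npz")["p"];s=np.load("scene0.npz")["p"]
A=cv2.resize(p[110:170,195:315],None,fx=6,fy=6,interpolation=cv2.INTER_NEAREST)
B=cv2.resize(s[240:330,205:365],None,fx=5,fy=5,interpolation=cv2.INTER_NEAREST)
cv2.imwrite("pics/fA.png",A[:,:,::-1]);cv2.imwrite("pics/fB.png",B[:,:,::-1])
E
```

```text
top ((547.3265991210938, 101.65275573730469), (101.55850219726562, 130.4252166748047), 58.51839828491211)
[[-34.  666.2 669.6 675.   32.5  21. ]
 [-22.  668.3 671.2 676.1  31.6  16. ]
 [-10.  669.3 682.2 703.5  31.3  46. ]
 [  2.  669.6 672.5 676.3  33.3  13. ]
 [ 14.  670.8 673.5 678.9  31.4  19. ]
 [ 26.  670.7 675.7 678.7  31.9  18. ]
 [ 38.  671.9 677.  698.4  32.2  24. ]
 [ 50.  673.7 679.2 682.8  31.9  27. ]
 [ 62.  673.8 677.5 683.8  32.2  21. ]
 [ 74.  675.2 679.2 685.4  31.6  24. ]
 [ 86.  675.5 681.8 685.9  35.7  22. ]
 [ 98.  676.5 681.5 686.7  31.9  24. ]
 [110.  677.7 681.6 687.7  32.1  23. ]
 [122.  678.6 683.6 688.4  31.7  21. ]
 [134.  679.6 683.1 687.6  30.8  19. ]
 [146.  679.4 681.9 687.6  31.   17. ]
 [158.  680.8 683.7 689.2  32.   20. ]
 [170.  682.4 697.5 716.5  30.9  44. ]
 [182.  682.9 686.6 690.2  32.7  19. ]
 [194.  683.8 685.7 692.4  32.7  21. ]
 [206.  684.8 687.8 692.5  33.1   8. ]]
-41.52060940918041 206.1093648125489
front x= [7.40046818e-02 6.69421549e+02] 4.232440592496216
scene ((549.9037475585938, 102.28730773925781), (106.18138885498047, 137.83628
[... 250 characters left out ...]
.9  30.9  37. ]
 [ 38.  670.6 727.2 729.4  29.7  33. ]
 [ 50.  727.7 729.3 730.4  31.5  32. ]
 [ 62.  728.8 729.9 731.6  31.2  34. ]
 [ 74.  729.6 731.2 732.4  30.1  33. ]
 [ 86.  730.4 731.9 733.2  30.   29. ]
 [ 98.  620.9 732.8 734.4  31.7  39. ]
 [110.  621.2 732.1 735.1  31.1  60. ]
 [122.  677.4 701.2 733.6  30.4  54. ]
 [134.  676.7 683.6 685.8  31.   38. ]
 [146.  678.  684.6 687.6  30.2  40. ]
 [158.  678.8 685.4 687.4  30.5  41. ]
 [170.  680.5 694.1 715.9  29.7  85. ]
 [182.  680.6 686.5 689.5  30.4  39. ]
 [194.  682.2 687.5 690.7  30.8  40. ]
 [206.  682.9 687.6 690.7  30.8  17. ]]
-44.161040068797035 205.45232545051138
front x= [2.03828547e-02 6.77718233e+02] 1.1676898594284608
```

View pics/fA.png

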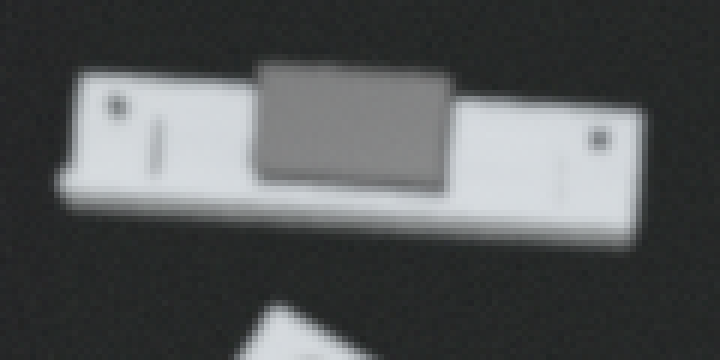

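View pics/fB.png

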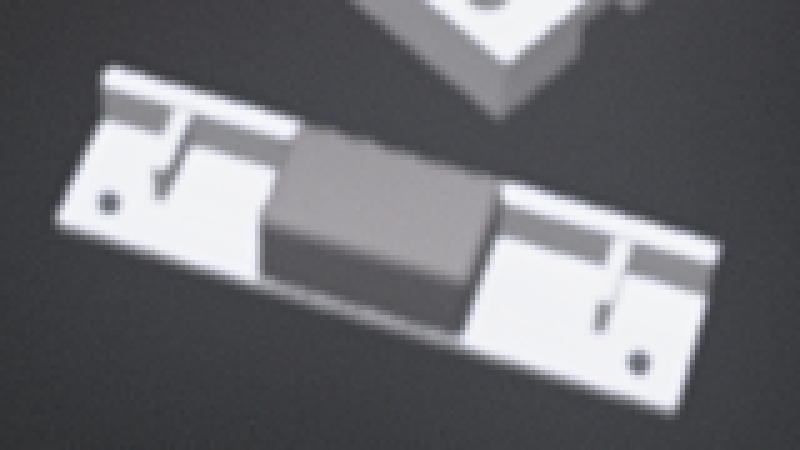

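```bash
cat >> h.py <<'E'
FY=-4.26
def go(x,y,z,yaw=86+(-.26)):  # yaw= azimuth of tool y; print tool-frame delta
    from scipy.spatial.transform import Rotation as Ro
    s=bot.read_state();R=np.array(s["tcp_rot"]);p=np.array(s["position"])*1000
    a=np.radians(yaw);Y=np.array([np.cos(a),np.sin(a),0]);Z=np.array([0,0,-1.]);X=np.cross(Y,Z)
    T=np.c_[X,Y,Z]
    print("t",s["time_s"],"p",np.round(p,1),"F",np.round(s["force"],1),"dp",np.round(R.T@(np.array([x,y,z])-p),1),"turn",np.round(Ro.from_matrix(R.T@T).as_rotvec(degrees=True),1))
E
python3 -c "
from h import *
go(487.6,197.2,130)"
```

```text
t 0.1 p [197.9 592.1 205.2] F [ 0.5 -0.5 -0.3] dp [-400.  -282.4   75.6] turn [ -0.1  -0.  -14.2]
```

Emit:
{"name": "jog_arm", "arguments": {"rows": [{"dp": [-40,-28,4],"turn": [0,0,-2],"grip": 0},{"dp": [-80,-56,8],"turn": [0,0,-4],"grip": 0},{"dp": [-120,-85,12],"turn": [0,0,-7],"grip": 0},{"dp": [-160,-113,20],"turn": [0,0,-10],"grip": 0},{"dp": [-200,-141,30],"turn": [0,0,-14],"grip": 0},{"dp": [-240,-169,40],"turn": [0,0,-14],"grip": 0},{"dp": [-280,-198,50],"turn": [0,0,-14],"grip": 0},{"dp": [-320,-226,60],"turn": [0,0,-14],"grip": 0},{"dp": [-360,-254,68],"turn": [0,0,-14],"grip": 0},{"dp": [-400,-282,76],"turn": [0,0,-14],"grip": 0}]}}

```text
time_s: 1.1
position: [0.4888, 0.1966, 0.1294]
tcp_rot: [[-0.997, 0.079, -0.001], [0.079, 0.997, 0.0], [0.001, -0.0, -1.0]]
force: [0.9, -0.2, 0.6]
opening: 0.176
```

```bash
python3 -c "
from h import *
print(bot.read_state()['opening'])
go(487.6,197.2,27)"
```

```text
0.17569054887928318
t 1.1 p [488.8 196.6 129.4] F [ 0.9 -0.2  0.6] dp [  1.2   0.6 102.4] turn [-0.  -0.  -0.2]
```

Emit:
{"name": "jog_arm", "arguments": {"rows": [{"dp": [1,0,40],"turn": [0,0,0],"grip": 0},{"dp": [1,0,80],"turn": [0,0,0],"grip": 0},{"dp": [1,0,102],"turn": [0,0,0],"grip": 0},{"dp": [-4,-2,102],"turn": [0,0,0],"grip": 0},{"dp": [-8,-4,102],"turn": [0,0,0],"grip": 0},{"dp": [-11,-6,102],"turn": [0,0,0],"grip": 0}]}}

```text
time_s: 1.7
position: [0.5005, 0.1917, 0.0294]
tcp_rot: [[-0.997, 0.078, 0.003], [0.078, 0.997, 0.0], [-0.003, 0.001, -1.0]]
force: [0.4, 0.6, 0.3]
opening: 0.008
```

Run:
```python
from h import *
go(504.7+33,186.8-35,27)
p,d=vision.capture("wrist");cv2.imwrite("pics/w1.png",p[:,:,::-1])
```

```text
t 1.7 p [500.5 191.7  29.4] F [0.4 0.6 0.3] dp [-40.2 -36.9   2.5] turn [ 0.   0.2 -0.2]
```

View pics/w1.png

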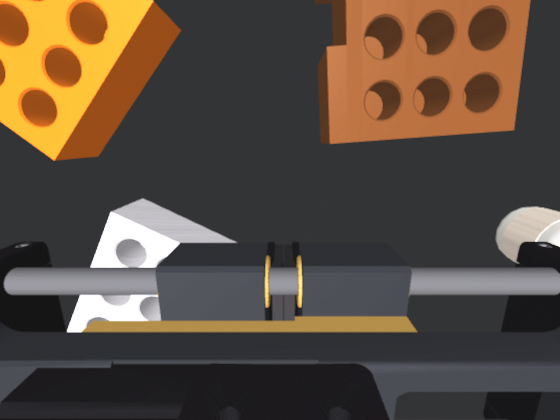

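Emit:
{"name": "jog_arm", "arguments": {"rows": [{"dp": [-2.5,-1.5,2],"turn": [0,0,0],"grip": 0},{"dp": [-5,-3,2],"turn": [0,0,0],"grip": 0},{"dp": [-7.5,-4.5,2],"turn": [0,0,0],"grip": 0},{"dp": [-10,-6.5,2],"turn": [0,0,0],"grip": 0},{"dp": [-12.5,-8.5,2],"turn": [0,0,0],"grip": 0},{"dp": [-15,-10.5,2],"turn": [0,0,0],"grip": 0},{"dp": [-17.5,-12.5,2],"turn": [0,0,0],"grip": 0},{"dp": [-20,-14.5,2],"turn": [0,0,0],"grip": 0},{"dp": [-22.5,-17,2],"turn": [0,0,0],"grip": 0},{"dp": [-25,-19.5,2],"turn": [0,0,0],"grip": 0}]}}

```text
time_s: 2.75
position: [0.5198, 0.1712, 0.0268]
tcp_rot: [[-0.997, 0.079, -0.004], [0.079, 0.997, 0.002], [0.004, 0.001, -1.0]]
force: [-4.9, 4.4, 10.2]
opening: 0.004
```

Run:
```python
from h import *
go(537,152,27)
for n in("scene","top"):
    p,d=vision.capture(n)
    r,W=block(n,p,d);print(n,r)
    if n=="scene":cv2.imwrite("pics/s2.png",cv2.resize(p[150:350,180:460],None,fx=2.5,fy=2.5)[:,:,::-1])
    else: cv2.imwrite("pics/t2.png",cv2.resize(p[100:300,120:400],None,fx=2.5,fy=2.5)[:,:,::-1])
```

```text
t 2.75 p [519.8 171.2  26.8] F [-4.9  4.4 10.2] dp [-18.6 -17.8  -0.2] turn [ 0.1 -0.2 -0.3]
scene ((550.119873046875, 102.42185974121094), (106.42893981933594, 137.77708435058594), 58.49834442138672)
top ((547.20263671875, 101.35774993896484), (101.89976501464844, 130.6225128173828), 58.689876556396484)
```

View pics/s2.png

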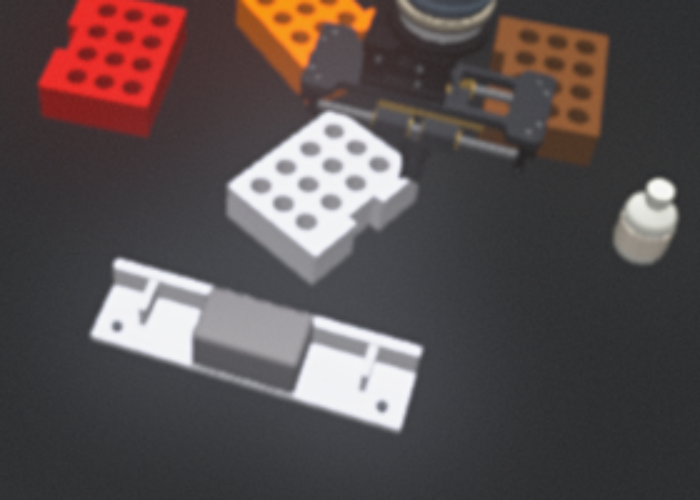

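View pics/t2.png

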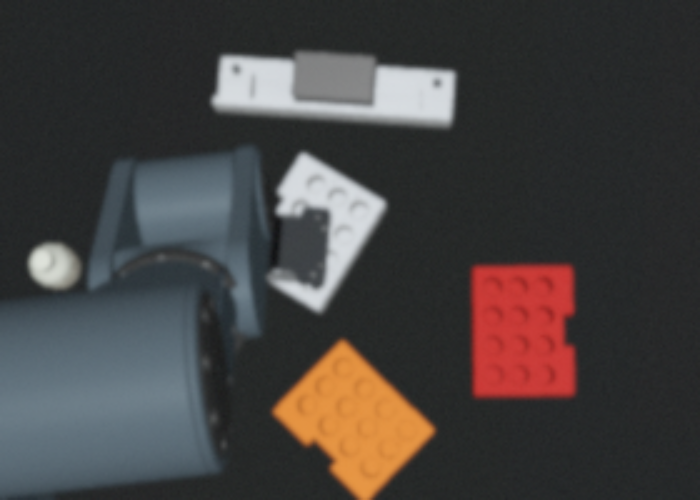

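Emit:
{"name": "jog_arm", "arguments": {"rows": [{"dp": [-2,-2,0],"turn": [0,0,0],"grip": 0},{"dp": [-4,-4,0],"turn": [0,0,0],"grip": 0},{"dp": [-6,-6,0],"turn": [0,0,0],"grip": 0},{"dp": [-8,-8,0],"turn": [0,0,0],"grip": 0},{"dp": [-10,-10,0],"turn": [0,0,0],"grip": 0},{"dp": [-12,-12,0],"turn": [0,0,0],"grip": 0}]}}

```text
time_s: 3.45
position: [0.5313, 0.1584, 0.0269]
tcp_rot: [[-0.997, 0.079, -0.003], [0.079, 0.997, 0.002], [0.003, 0.001, -1.0]]
force: [-4.7, 4.8, 9.4]
opening: 0.002
```

Run:
```python
from h import *
go(537,152,27)
for n in("scene","top"):
    p,d=vision.capture(n)
    r,W=block(n,p,d);print(n,r)
```

```text
t 3.45 p [531.3 158.4  26.9] F [-4.7  4.8  9.4] dp [-6.2 -5.9 -0.1] turn [ 0.1 -0.2 -0.3]
scene ((550.1849365234375, 102.17137145996094), (107.45514678955078, 136.912353515625), 59.507328033447266)
top ((547.2887573242188, 101.51423645019531), (101.58968353271484, 130.5908660888672), 58.662322998046875)
```

Run:
```python
from h import *
p,d=vision.capture("scene");cv2.imwrite("pics/s3.png",cv2.resize(p[150:270,270:430],None,fx=5,fy=5,interpolation=cv2.INTER_CUBIC)[:,:,::-1])
p,d=vision.capture("wrist");cv2.imwrite("pics/w3.png",p[:,:,::-1])
```

```text
(no output)
```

View pics/s3.png

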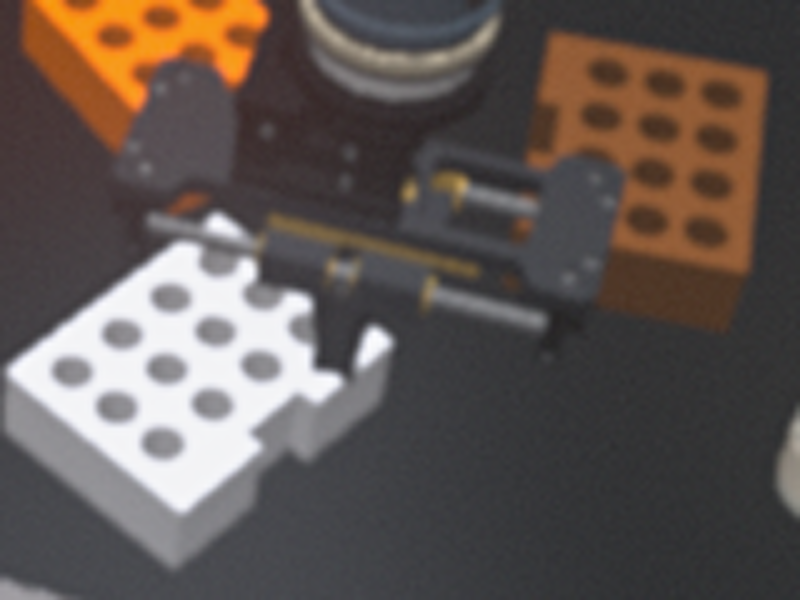

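View pics/w3.png

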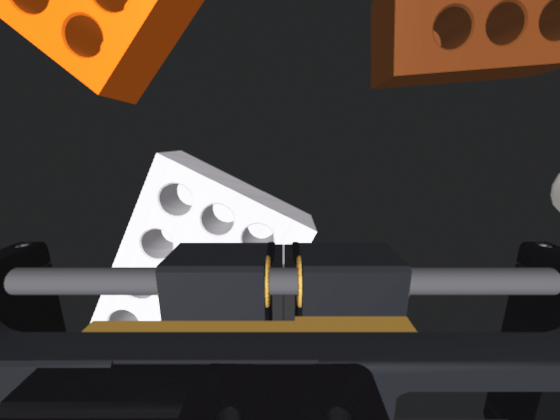

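Run:
```python
from h import *
s=bot.read_state();print(s["position"],s["force"],s["moment"])
ci=vision.camera_info("scene");f=210/np.tan(np.radians(ci["vertical_fov"]/2))
for z in(16,27,43,54,97):
    c=ci["rotation"].T@(np.array([.5313,.1584,z/1000])-ci["position"]);u=np.array([f*c[0]/c[2]+ci["cx"],f*c[1]/c[2]+ci["cy"]]);print(z,u,(u-[270,150])*5)
print(ray("scene",[337,225],.043))
p,d=vision.capture("scene");P=cloud("scene",d)*1000
for v in range(205,228,2): print(v,[tuple(np.round(P[v,u]).astype(int)) for u in(333,336,339,342)])
```

```text
[0.53162717 0.15799089 0.02686637] [-2.79224556  3.55040149  8.98269586] [ 0.6233257   0.67176842 -0.01189462]
16 [335.9384378  229.39780466] [329.69218898 396.9890233 ]
27 [336.53139943 226.12173002] [332.65699713 380.6086501 ]
43 [337.40969318 221.26921388] [337.04846589 356.34606938]
54 [338.02466777 217.87151905] [340.12333884 339.35759524]
97 [340.52011149 204.08435395] [352.60055746 270.42176975]
[[0.54157354 0.15924682 0.043     ]]
205 [(np.int64(566), np.int64(146), np.int64(128)), (np.int64(564), np.int64(151), np.int64(128)), (np.int64(561), np.int64(157), np.int64(126)), (np.int64(570), np.int64(163), np.int64(137))]
207 [(np.int64(568), np.int64(146), np.int64(124)), (np.int64(542), np.int64(151), np.int64(98)), (np.int64(535), np.int64(157), np.int64(92)), (np.int64(569), np.int64(163), np.int64(130))]
209 [(np.int64(569), np.int64(147), np.int64(120)), (np.int64(540), np.int64(152), np.int64(90)), (np.int64(540), np.int64(157), np.int64(91)), (np.int64(570), np.int64(164), np.int64(126))]
211 [(np.int64(541), np.int64(146), np.int64(82)), (np.int64(540), np.int64(152), 
[... 919 characters left out ...]
int64(541), np.int64(156), np.int64(54)), (np.int64(542), np.int64(162), np.int64(57)), (np.int64(527), np.int64(168), np.int64(42))]
223 [(np.int64(541), np.int64(150), np.int64(46)), (np.int64(538), np.int64(156), np.int64(44)), (np.int64(543), np.int64(163), np.int64(53)), (np.int64(532), np.int64(168), np.int64(41))]
225 [(np.int64(543), np.int64(151), np.int64(42)), (np.int64(542), np.int64(157), np.int64(43)), (np.int64(543), np.int64(163), np.int64(47)), (np.int64(530), np.int64(169), np.int64(33))]
227 [(np.int64(547), np.int64(152), np.int64(41)), (np.int64(547), np.int64(158), np.int64(43)), (np.int64(538), np.int64(164), np.int64(34)), (np.int64(531), np.int64(170), np.int64(27))]
```

Emit:
{"name": "jog_arm", "arguments": {"rows": [{"dp": [0,0,-20],"turn": [0,0,0],"grip": 0},{"dp": [0,0,-50],"turn": [0,0,0],"grip": 0},{"dp": [0,0,-50],"turn": [0,0,0],"grip": 0}]}}

```text
time_s: 4.0
position: [0.536, 0.1573, 0.0791]
tcp_rot: [[-0.997, 0.078, 0.007], [0.078, 0.997, 0.0], [-0.007, 0.001, -1.0]]
force: [0.5, 0.5, -0.1]
opening: 0.003
```

Run:
```python
from h import *
go(487.6,197.2,30)
p,d=vision.capture("scene");P=cloud("scene",d)*1000
cv2.imwrite("pics/s4.png",cv2.resize(p[130:250,270:430],None,fx=5,fy=5,interpolation=cv2.INTER_CUBIC)[:,:,::-1])
for v in range(190,228,2): print(v,[tuple(np.round(P[v,u]).astype(int).tolist()) for u in(336,339,342)])
print(block("scene",p,d)[0])
```

```text
t 4.0 p [536.  157.3  79.1] F [ 0.5  0.5 -0.1] dp [51.7 35.9 48.8] turn [ 0.1  0.4 -0.2]
190 [(573, 147, 178), (544, 151, 149), (535, 156, 141)]
192 [(569, 147, 169), (543, 152, 143), (542, 157, 143)]
194 [(546, 147, 138), (544, 152, 138), (543, 158, 138)]
196 [(545, 147, 132), (542, 153, 131), (545, 159, 135)]
198 [(547, 148, 128), (545, 154, 128), (544, 160, 129)]
200 [(546, 149, 122), (545, 154, 122), (544, 160, 123)]
202 [(545, 149, 115), (546, 155, 118), (544, 161, 118)]
204 [(545, 150, 109), (544, 156, 110), (547, 162, 116)]
206 [(545, 151, 104), (544, 156, 104), (547, 162, 110)]
208 [(543, 151, 95), (543, 157, 98), (547, 163, 103)]
210 [(499, 150, 41), (456, 155, -5), (546, 164, 97)]
212 [(507, 151, 43), (506, 157, 44), (463, 163, -1)]
214 [(512, 152, 43), (513, 158, 46), (508, 164, 42)]
216 [(520, 153, 45), (518, 159, 45), (513, 165, 42)]
218 [(525, 154, 45), (521, 160, 43), (521, 166, 44)]
220 [(527, 155, 41), (528, 161, 44), (526, 167, 44)]
222 [(533, 156, 42), (531, 162, 41), (528, 168, 40)]
224 [(540, 157, 44), (538, 163, 44), (530, 169, 36)]
226 [(545, 158, 44), (540, 164, 39), (531, 170, 30)]
((550.5093994140625, 102.25811767578125), (106.75835418701172, 138.898193359375), 58.68843460083008)
```

View pics/s4.png

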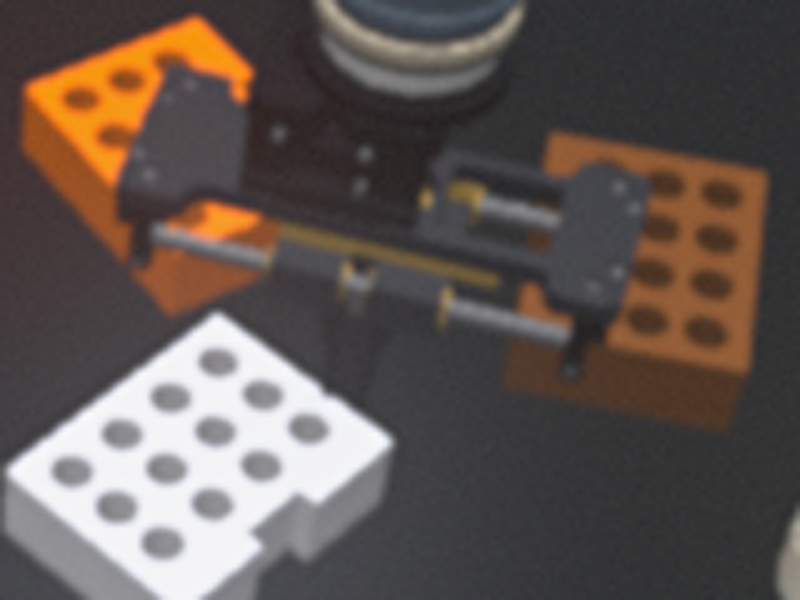

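The scene depth shows the closed fingertips ending near z = 95 mm with the TCP at 79 mm. That puts the tips about 16 mm above the TCP, where the text says 11 mm below. The tips slid across the block's top and the block did not move, with 10 N at most. I'll retreat and go in lower, watching the vertical force.

Emit:
{"name": "jog_arm", "arguments": {"rows": [{"dp": [25,18,0],"turn": [0,0,0],"grip": 0},{"dp": [50,36,0],"turn": [0,0,0],"grip": 0},{"dp": [52,36,25],"turn": [0,0,0],"grip": 0},{"dp": [52,36,50],"turn": [0,0,0],"grip": 0},{"dp": [52,36,64],"turn": [0,0,0],"grip": 0},{"dp": [52,36,70],"turn": [0,0,0],"grip": 0},{"dp": [52,36,74],"turn": [0,0,0],"grip": 0}]}}

```text
time_s: 4.75
position: [0.4834, 0.197, 0.0009]
tcp_rot: [[-0.997, 0.078, -0.002], [0.078, 0.997, -0.0], [0.002, -0.001, -1.0]]
force: [-0.0, -0.3, -0.0]
opening: 0.007
```

Run:
```python
from h import *
go(504.7,186.8,3)
p,d=vision.capture("scene");P=cloud("scene",d)*1000
cv2.imwrite("pics/s5.png",cv2.resize(p[130:250,290:450],None,fx=5,fy=5,interpolation=cv2.INTER_CUBIC)[:,:,::-1])
p,d=vision.capture("top")
cv2.imwrite("pics/t5.png",cv2.resize(p[130:250,160:320],None,fx=5,fy=5,interpolation=cv2.INTER_CUBIC)[:,:,::-1])
```

```text
t 4.75 p [483.4 197.    0.9] F [-0.  -0.3 -0. ] dp [-22.   -8.5  -2.1] turn [-0.  -0.1 -0.2]
```

View pics/s5.png

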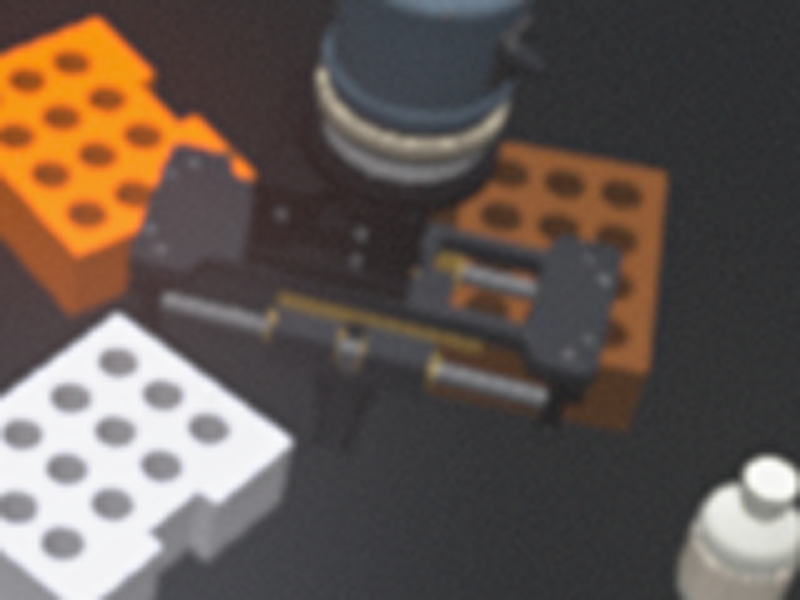

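View pics/t5.png

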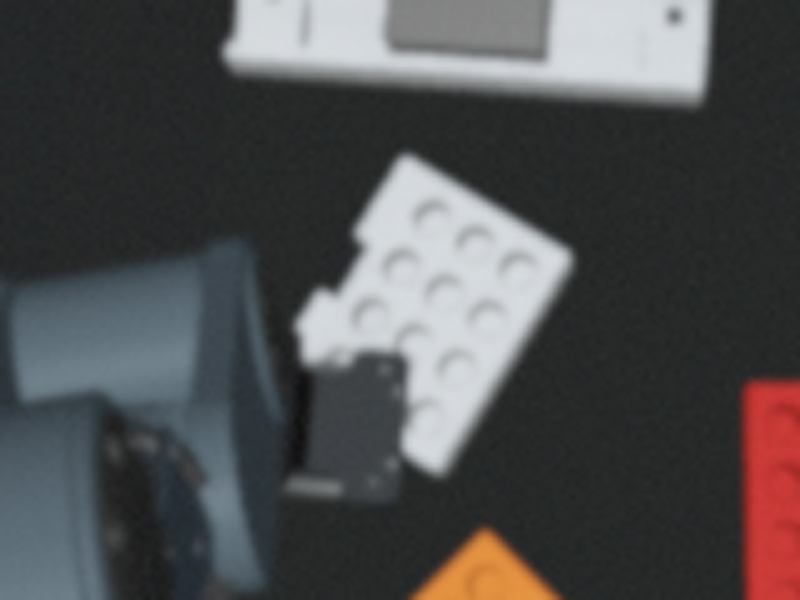

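Emit:
{"name": "jog_arm", "arguments": {"rows": [{"dp": [-8,-2,0],"turn": [0,0,0],"grip": 0},{"dp": [-16,-4,0],"turn": [0,0,0],"grip": 0},{"dp": [-19,-6,0],"turn": [0,0,0],"grip": 0},{"dp": [-22,-8,0],"turn": [0,0,0],"grip": 0},{"dp": [-24.5,-10,0],"turn": [0,0,0],"grip": 0},{"dp": [-27,-12,0],"turn": [0,0,0],"grip": 0},{"dp": [-29.5,-14,0],"turn": [0,0,0],"grip": 0},{"dp": [-32,-16,0],"turn": [0,0,0],"grip": 0}]}}

```text
time_s: 5.65
position: [0.5131, 0.1796, 0.0023]
tcp_rot: [[-0.997, 0.079, -0.003], [0.079, 0.997, 0.001], [0.003, 0.001, -1.0]]
force: [-2.4, 5.9, 2.8]
opening: 0.009
```

Run:
```python
from h import *
go(537,152,2)
for n in("scene","top"):
    r,W=block(n);print(n,r)
```

```text
t 5.65 p [513.1 179.6   2.3] F [-2.4  5.9  2.8] dp [-26.  -25.7   0.2] turn [ 0.1 -0.2 -0.3]
scene ((554.1222534179688, 94.37767791748047), (107.14214324951172, 140.49807739257812), 56.00873947143555)
top ((552.4386596679688, 91.68142700195312), (101.55449676513672, 130.0028076171875), 56.12732696533203)
```

Emit:
{"name": "jog_arm", "arguments": {"rows": [{"dp": [-3,0,0],"turn": [0,0,0],"grip": 0},{"dp": [-6,0,0],"turn": [0,0,0],"grip": 0},{"dp": [-9,0,0],"turn": [0,0,0],"grip": 0},{"dp": [-12,0,0],"turn": [0,0,0],"grip": 0},{"dp": [-15,0,0],"turn": [0,0,0],"grip": 0},{"dp": [-18,0,0],"turn": [0,0,0],"grip": 0},{"dp": [-21,0,0],"turn": [0,0,0],"grip": 0},{"dp": [-24,0,0],"turn": [0,0,0],"grip": 0}]}}

```text
time_s: 6.55
position: [0.5362, 0.1771, 0.0021]
tcp_rot: [[-0.997, 0.078, -0.005], [0.078, 0.997, -0.0], [0.005, -0.0, -1.0]]
force: [-4.2, 1.9, 3.7]
opening: 0.004
```

```bash
cat >> h.py <<'E'
def rep(n,r,ctr=None):
    (cx,cy),(w,h),a=r
    if w>h: a=a+90 if a<=0 else a-90   # x axis along short side
    a=(a+90)%180-90
    e=np.array([np.cos(np.radians(a)),np.sin(np.radians(a))]);nn=np.array([-e[1],e[0]])
    c=np.array([cx,cy])
    f=np.radians(FY);E=np.array([np.cos(f),np.sin(f)]);N=np.array([-E[1],E[0]]);o=np.array([675.5,82.])
    print(n,"c",np.round(c,1),"size",np.round(sorted((w,h)),1),"yaw",round(a,1),"rel",round(a-FY,1),"fence xy",np.round([(c-o)@E,(c-o)@N],1))
    for i,j in((50,65),(50,-65),(-50,-65),(-50,65)): print("  ",(i,j),np.round(c+i*e+j*nn,1),"fx",np.round((c+i*e+j*nn-o)@E,1))
E
python3 - <<'E'
from h import *
go(537,152,2)
for n in("scene","top"):
    r,W=block(n);rep(n,r)
E
```

```text
t 6.55 p [536.2 177.1   2.1] F [-4.2  1.9  3.7] dp [ -2.7 -24.9   0.1] turn [-0.  -0.3 -0.2]
scene c [561.7  87.9] size [108.6 137.8] yaw 44.6 rel 48.9 fence xy [-113.9   -2.6]
   (50, 65) [551.7 169.3] fx -129.9
   (50, -65) [643.   76.7] fx -32.0
   (-50, -65) [571.8   6.5] fx -97.9
   (-50, 65) [480.5  99.1] fx -195.7
top c [559.7  85.9] size [102.  129.3] yaw 44.5 rel 48.7 fence xy [-115.8   -4.7]
   (50, 65) [549.9 167.3] fx -131.6
   (50, -65) [640.9  74.5] fx -33.9
   (-50, -65) [569.5   4.5] fx -99.9
   (-50, 65) [478.5  97.3] fx -197.6
```

```bash
python3 -c "
from h import *
go(655,107,2)"
```

```text
t 6.65 p [537.3 177.    2.1] F [-2.5  2.3  3.6] dp [-122.8  -60.5   -0.2] turn [-0.  -0.1 -0.2]
```

Emit:
{"name": "jog_arm", "arguments": {"rows": [{"dp": [2,5,-5],"turn": [0,0,0],"grip": 0},{"dp": [2,5,-45],"turn": [0,0,0],"grip": 0},{"dp": [-30,-10,-60],"turn": [0,0,0],"grip": 0},{"dp": [-75,-35,-60],"turn": [0,0,0],"grip": 0},{"dp": [-115,-57,-60],"turn": [0,0,0],"grip": 0},{"dp": [-123,-60,-45],"turn": [0,0,0],"grip": 0},{"dp": [-123,-60,-20],"turn": [0,0,0],"grip": 0},{"dp": [-123,-60,0],"turn": [0,0,0],"grip": 0},{"dp": [-123,-60,0],"turn": [0,0,0],"grip": 0}]}}

```text
time_s: 7.55
position: [0.6538, 0.1071, -0.0012]
tcp_rot: [[-0.997, 0.079, -0.006], [0.079, 0.997, -0.0], [0.006, -0.001, -1.0]]
force: [-0.1, -0.2, -0.6]
opening: 0.006
```

Run:
```python
from h import *
go(644,96,2)
p,d=vision.capture("top")
r,W=block("top",p,d,fx=.665);rep("top",r)
cv2.imwrite("pics/t6.png",cv2.resize(p[100:250,160:340],None,fx=4.4,fy=4,interpolation=cv2.INTER_CUBIC)[:,:,::-1])
```

```text
t 7.55 p [653.8 107.1  -1.2] F [-0.1 -0.2 -0.6] dp [  8.9 -11.9  -3.2] turn [-0.1 -0.4 -0.2]
top c [560.   77.2] size [ 90.4 117.5] yaw 45.2 rel 49.5 fence xy [-114.8  -13.4]
   (50, 65) [549.1 158.5] fx -131.7
   (50, -65) [641.3  66.8] fx -32.9
   (-50, -65) [570.9  -4.1] fx -97.9
   (-50, 65) [478.6  87.5] fx -196.7
```

View pics/t6.png

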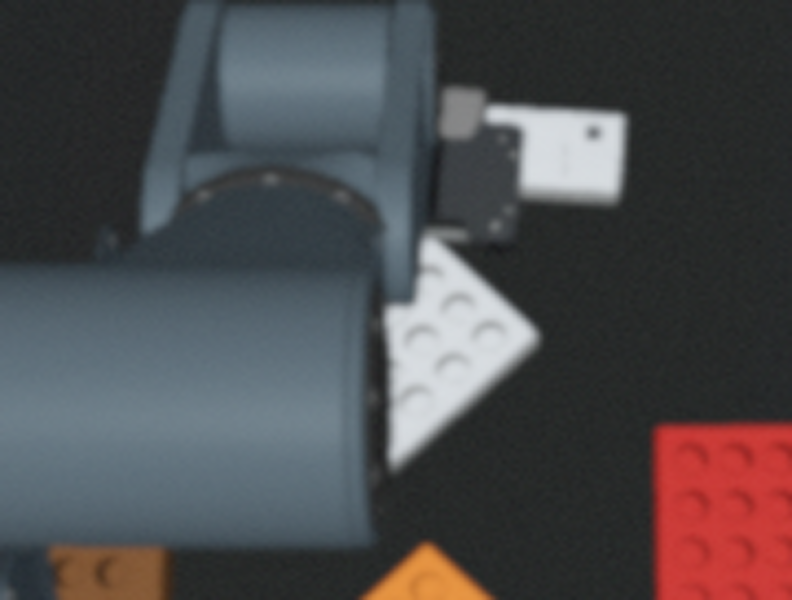

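Emit:
{"name": "jog_arm", "arguments": {"rows": [{"dp": [4,-4,-2],"turn": [0,0,0],"grip": 0},{"dp": [7,-9,-3],"turn": [0,0,0],"grip": 0},{"dp": [8,-12,-3],"turn": [0,0,0],"grip": 0},{"dp": [9,-15,-3],"turn": [0,0,0],"grip": 0},{"dp": [10,-18,-3],"turn": [0,0,0],"grip": 0},{"dp": [11,-21,-3],"turn": [0,0,0],"grip": 0},{"dp": [12,-24,-3],"turn": [0,0,0],"grip": 0},{"dp": [13,-27,-3],"turn": [0,0,0],"grip": 0},{"dp": [14,-30,-3],"turn": [0,0,0],"grip": 0},{"dp": [15,-33,-3],"turn": [0,0,0],"grip": 0}]}}

```text
time_s: 8.6
position: [0.6401, 0.0755, 0.0055]
tcp_rot: [[-0.997, 0.078, 0.003], [0.078, 0.997, 0.0], [-0.003, 0.0, -1.0]]
force: [3.4, 2.3, 2.0]
opening: 0.003
```

Run:
```python
from h import *
go(644,96,2)
p,d=vision.capture("scene")
r,W=block("scene",p,d,fx=.668);rep("scene",r)
cv2.imwrite("pics/s6.png",cv2.resize(p[170:320,200:380],None,fx=4.4,fy=4,interpolation=cv2.INTER_CUBIC)[:,:,::-1])
```

```text
t 8.6 p [640.1  75.5   5.5] F [3.4 2.3 2. ] dp [-2.2 20.7  3.6] turn [ 0.   0.2 -0.2]
scene c [511.3 118.6] size [52.7 61.8] yaw 80.5 rel 84.8 fence xy [-166.5   24.3]
   (50, 65) [455.4 178.6] fx -226.6
   (50, -65) [583.6 157.2] fx -97.2
   (-50, -65) [567.1  58.5] fx -106.3
   (-50, 65) [438.9  80. ] fx -235.8
```

View pics/s6.png

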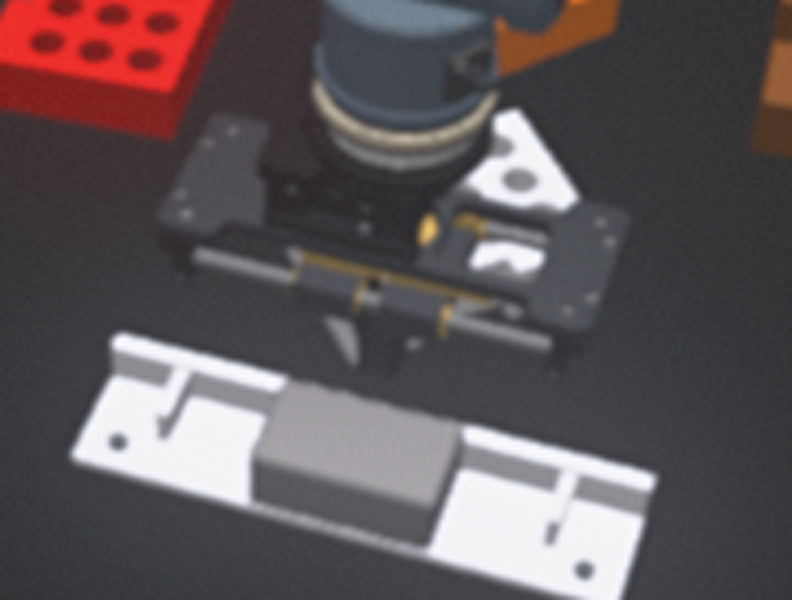

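Emit:
{"name": "jog_arm", "arguments": {"rows": [{"dp": [1.5,-2.5,3],"turn": [0,0,0],"grip": 0},{"dp": [3,-5,3],"turn": [0,0,0],"grip": 0},{"dp": [4.5,-7.5,3],"turn": [0,0,0],"grip": 0},{"dp": [6,-10,3],"turn": [0,0,0],"grip": 0},{"dp": [0,0,3],"turn": [0,0,0],"grip": 0},{"dp": [-1,5,-20],"turn": [0,0,0],"grip": 0},{"dp": [0,40,-60],"turn": [0,0,0],"grip": 0},{"dp": [20,80,-60],"turn": [0,0,0],"grip": 0},{"dp": [50,115,-60],"turn": [0,0,0],"grip": 0},{"dp": [90,140,-60],"turn": [0,0,0],"grip": 0}]}}

```text
time_s: 9.65
position: [0.5592, 0.2242, 0.0646]
tcp_rot: [[-0.997, 0.078, -0.001], [0.078, 0.997, -0.001], [0.001, -0.001, -1.0]]
force: [-0.7, 0.1, 0.2]
opening: 0.008
```

Run:
```python
from h import *
go(550,200,70)
for n in("scene","top"):
    p,d=vision.capture(n)
    r,W=block(n,p,d,fx=.665);rep(n,r)
cv2.imwrite("pics/t7.png",cv2.resize(p[100:250,160:340],None,fx=4.4,fy=4,interpolation=cv2.INTER_CUBIC)[:,:,::-1])
```

```text
t 9.65 p [559.2 224.2  64.6] F [-0.7  0.1  0.2] dp [  7.3 -24.8  -5.4] turn [-0.  -0.1 -0.2]
scene c [555.3  81. ] size [111.  133.5] yaw 31.0 rel 35.3 fence xy [-119.8   -9.9]
   (50, 65) [564.7 162.5] fx -116.5
   (50, -65) [631.7  51.1] fx -41.4
   (-50, -65) [ 5.46e+02 -4.00e-01] fx -123.0
   (-50, 65) [479. 111.] fx -198.1
top c [551.8  79.5] size [102.1 130. ] yaw 30.9 rel 35.2 fence xy [-123.2  -11.7]
   (50, 65) [561.3 160.9] fx -119.8
   (50, -65) [628.1  49.4] fx -44.8
   (-50, -65) [542.4  -2. ] fx -126.5
   (-50, 65) [475.5 109.5] fx -201.5
```

View pics/t7.png

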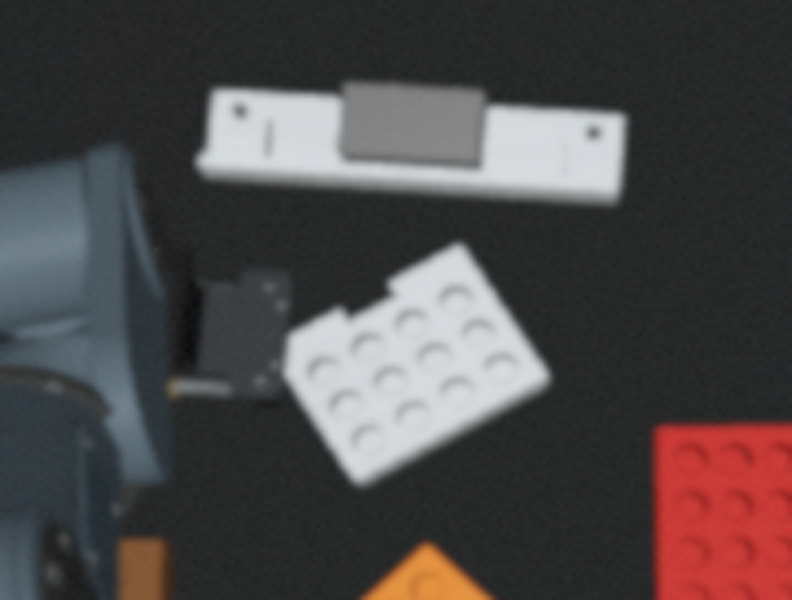

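```bash
python3 -c "
from h import *
print(ray('top',[[256.6,236],[176,235]],.043))
go(462,79,3)"
```

```text
[[0.43394022 0.06812706 0.043     ]
 [0.43710717 0.2736843  0.043     ]]
t 9.75 p [550.6 225.3  63.3] F [-0.7 -0.1 -0.4] dp [  77.  -152.1   61.8] turn [-0.2 -0.8  0.1]
```

Emit:
{"name": "jog_arm", "arguments": {"rows": [{"dp": [20,-35,0],"turn": [0,0,0],"grip": 0},{"dp": [40,-75,0],"turn": [0,0,0],"grip": 0},{"dp": [60,-115,0],"turn": [0,0,0],"grip": 0},{"dp": [77,-148,5],"turn": [0,0,0],"grip": 0},{"dp": [77,-152,25],"turn": [0,0,0],"grip": 0},{"dp": [77,-152,45],"turn": [0,0,0],"grip": 0},{"dp": [77,-152,60],"turn": [0,0,0],"grip": 0},{"dp": [77,-152,60],"turn": [0,0,0],"grip": 0}]}}

```text
time_s: 10.55
position: [0.4691, 0.0765, 0.003]
tcp_rot: [[-0.997, 0.079, -0.007], [0.079, 0.997, 0.0], [0.007, -0.0, -1.0]]
force: [0.9, -0.1, -1.6]
opening: 0.005
```

```bash
python3 -c "
from h import *
go(471,86,3)"
```

```text
t 10.55 p [469.1  76.5   3. ] F [ 0.9 -0.1 -1.6] dp [-1.2  9.7 -0. ] turn [-0.  -0.4 -0.2]
```

Emit:
{"name": "jog_arm", "arguments": {"rows": [{"dp": [0,6,0],"turn": [0,0,0],"grip": 0},{"dp": [-2.5,8,0],"turn": [0,0,0],"grip": 0},{"dp": [-5,9.5,0],"turn": [0,0,0],"grip": 0},{"dp": [-8,11,0],"turn": [0,0,0],"grip": 0},{"dp": [-11,12.5,0],"turn": [0,0,0],"grip": 0},{"dp": [-14,14,0],"turn": [0,0,0],"grip": 0},{"dp": [-17,15,0],"turn": [0,0,0],"grip": 0},{"dp": [-20,16,0],"turn": [0,0,0],"grip": 0},{"dp": [-23,17,0],"turn": [0,0,0],"grip": 0},{"dp": [-26,18,0],"turn": [0,0,0],"grip": 0}]}}

```text
time_s: 11.55
position: [0.4985, 0.0928, 0.0051]
tcp_rot: [[-0.997, 0.078, -0.001], [0.078, 0.997, 0.0], [0.001, -0.0, -1.0]]
force: [-4.6, 0.2, 1.5]
opening: 0.003
```

Run:
```python
from h import *
go(471,86,3)
p,d=vision.capture("scene")
r,W=block("scene",p,d,fx=.668);rep("scene",r)
cv2.imwrite("pics/s8.png",cv2.resize(p[150:320,200:400],None,fx=4,fy=3.5,interpolation=cv2.INTER_CUBIC)[:,:,::-1])
```

```text
t 11.55 p [498.5  92.8   5.1] F [-4.6  0.2  1.5] dp [26.8 -8.9  2.1] turn [-0.  -0.1 -0.2]
scene c [576.5  79.7] size [112. 132.] yaw 23.5 rel 27.8 fence xy [-98.5  -9.6]
   (50, 65) [596.4 159.3] fx -84.6
   (50, -65) [648.3  40.1] fx -24.0
   (-50, -65) [5.566e+02 2.000e-01] fx -112.5
   (-50, 65) [504.7 119.4] fx -173.1
```

View pics/s8.png

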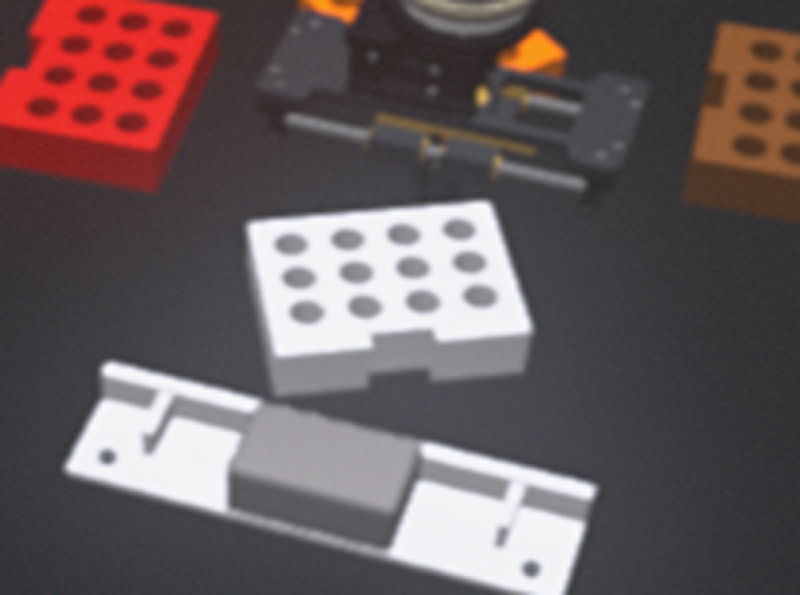

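```bash
sed -i 's/(hsv\[...,2\]>110)/(hsv[...,2]>(190 if n=="scene" else 110))/' h.py
python3 - <<'E'
from h import *
a=np.load("scene0.npz");rep("s0",block("scene",a["p"],a["d"])[0])
p,d=vision.capture("scene")
r,W=block("scene",p,d,fx=.668);rep("scene",r)
p,d=vision.capture("top")
r,W=block("top",p,d,fx=.668);rep("top",r)
cv2.imwrite("pics/t8.png",cv2.resize(p[100:250,160:340],None,fx=4.4,fy=4,interpolation=cv2.INTER_CUBIC)[:,:,::-1])
E
```

```text
s0 c [546.1 101.8] size [101.2 132. ] yaw 58.5 rel 62.8 fence xy [-130.5   10.1]
   (50, 65) [516.8 178.3] fx -165.4
   (50, -65) [627.7 110.5] fx -49.8
   (-50, -65) [575.5  25.2] fx -95.5
   (-50, 65) [464.6  93.1] fx -211.1
scene c [574.8  78.5] size [102.4 131.4] yaw 22.9 rel 27.1 fence xy [-100.2  -11. ]
   (50, 65) [595.6 157.8] fx -85.3
   (50, -65) [646.1  38. ] fx -26.0
   (-50, -65) [554.   -0.8] fx -115.0
   (-50, 65) [503.5 119. ] fx -174.3
top c [575.9  78.9] size [102.2 130. ] yaw 22.7 rel 26.9 fence xy [-99.1 -10.5]
   (50, 65) [597.  158.1] fx -84.0
   (50, -65) [647.   38.2] fx -25.1
   (-50, -65) [ 5.548e+02 -4.000e-01] fx -114.3
   (-50, 65) [504.7 119.6] fx -173.1
```

View pics/t8.png

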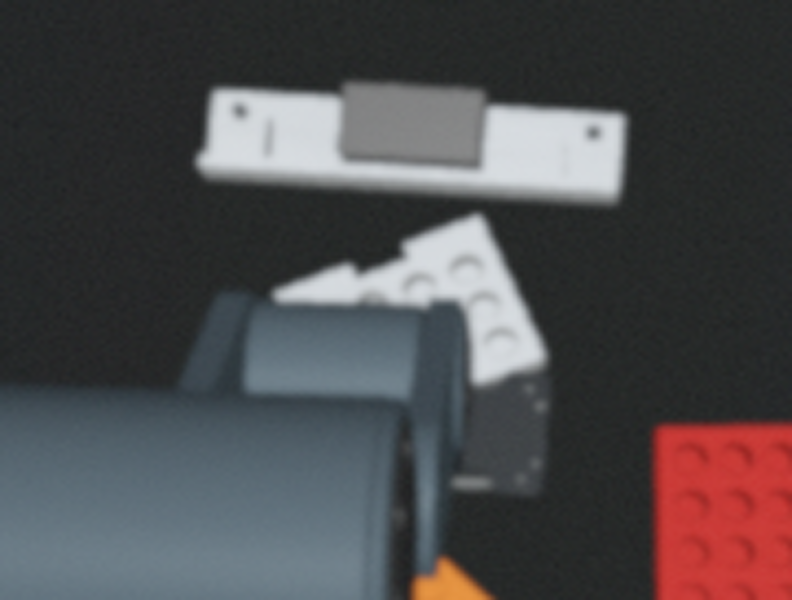

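```bash
python3 -c "
from h import *
go(576,-24,3)"
```

```text
t 11.7 p [499.6  92.8   5.1] F [-2.4  0.7  1.2] dp [ -85.3 -110.4    2.2] turn [ 0.   0.1 -0.2]
```

Emit:
{"name": "jog_arm", "arguments": {"rows": [{"dp": [6,-5,-15],"turn": [0,0,0],"grip": 0},{"dp": [0,-30,-50],"turn": [0,0,0],"grip": 0},{"dp": [-30,-65,-60],"turn": [0,0,0],"grip": 0},{"dp": [-65,-95,-60],"turn": [0,0,0],"grip": 0},{"dp": [-85,-110,-50],"turn": [0,0,0],"grip": 0},{"dp": [-85,-110,-25],"turn": [0,0,0],"grip": 0},{"dp": [-85,-110,-5],"turn": [0,0,0],"grip": 0},{"dp": [-85,-110,2],"turn": [0,0,0],"grip": 0}]}}

```text
time_s: 12.5
position: [0.5767, -0.0246, 0.0019]
tcp_rot: [[-0.997, 0.079, 0.003], [0.079, 0.997, -0.001], [-0.003, -0.0, -1.0]]
force: [0.2, 0.0, -0.5]
opening: 0.007
```

Run:
```python
from h import *
go(571,-12.5,3)
p,d=vision.capture("scene")
r,W=block("scene",p,d,fx=.668);rep("scene",r)
cv2.imwrite("pics/s9.png",cv2.resize(p[150:320,180:380],None,fx=4,fy=3.5,interpolation=cv2.INTER_CUBIC)[:,:,::-1])
```

```text
t 12.5 p [576.7 -24.6   1.9] F [ 0.2  0.  -0.5] dp [ 6.6 11.6 -1.2] turn [-0.   0.2 -0.3]
scene c [575.   78.6] size [101.9 131.4] yaw 22.9 rel 27.1 fence xy [-99.9 -10.8]
   (50, 65) [595.8 158. ] fx -85.1
   (50, -65) [646.4  38.2] fx -25.8
   (-50, -65) [554.2  -0.7] fx -114.8
   (-50, 65) [503.7 119.1] fx -174.1
```

View pics/s9.png

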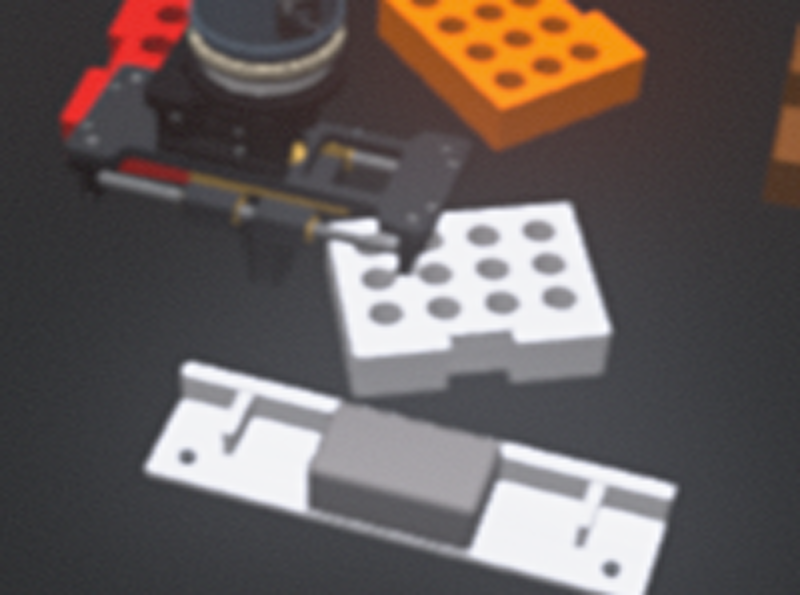

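Emit:
{"name": "jog_arm", "arguments": {"rows": [{"dp": [3,5,0],"turn": [0,0,0],"grip": 0},{"dp": [5,9,0],"turn": [0,0,0],"grip": 0},{"dp": [7,11.5,0],"turn": [0,0,0],"grip": 0},{"dp": [9,13.5,0],"turn": [0,0,0],"grip": 0},{"dp": [11,15.5,0],"turn": [0,0,0],"grip": 0},{"dp": [13,17.5,0],"turn": [0,0,0],"grip": 0},{"dp": [15,19.5,0],"turn": [0,0,0],"grip": 0},{"dp": [17,21.5,0],"turn": [0,0,0],"grip": 0},{"dp": [19,23.5,0],"turn": [0,0,0],"grip": 0},{"dp": [21,25.5,0],"turn": [0,0,0],"grip": 0}]}}

```text
time_s: 13.55
position: [0.5571, 0.0024, 0.0037]
tcp_rot: [[-0.997, 0.078, 0.002], [0.078, 0.997, -0.002], [-0.002, -0.001, -1.0]]
force: [0.3, -6.3, 3.0]
opening: 0.007
```

Run:
```python
from h import *
go(571,-12.5,3)
p,d=vision.capture("scene")
r,W=block("scene",p,d,fx=.668);rep("scene",r)
cv2.imwrite("pics/s10.png",cv2.resize(p[150:320,180:380],None,fx=4,fy=3.5,interpolation=cv2.INTER_CUBIC)[:,:,::-1])
```

```text
t 13.55 p [557.1   2.4   3.7] F [ 0.3 -6.3  3. ] dp [-15.  -13.7   0.7] turn [-0.1  0.1 -0.2]
scene c [574.1  87. ] size [101.1 130.4] yaw 16.4 rel 20.7 fence xy [-101.5   -2.5]
   (50, 65) [603.7 163.5] fx -77.7
   (50, -65) [640.4  38.8] fx -31.8
   (-50, -65) [544.4  10.6] fx -125.4
   (-50, 65) [507.7 135.3] fx -171.3
```

View pics/s10.png

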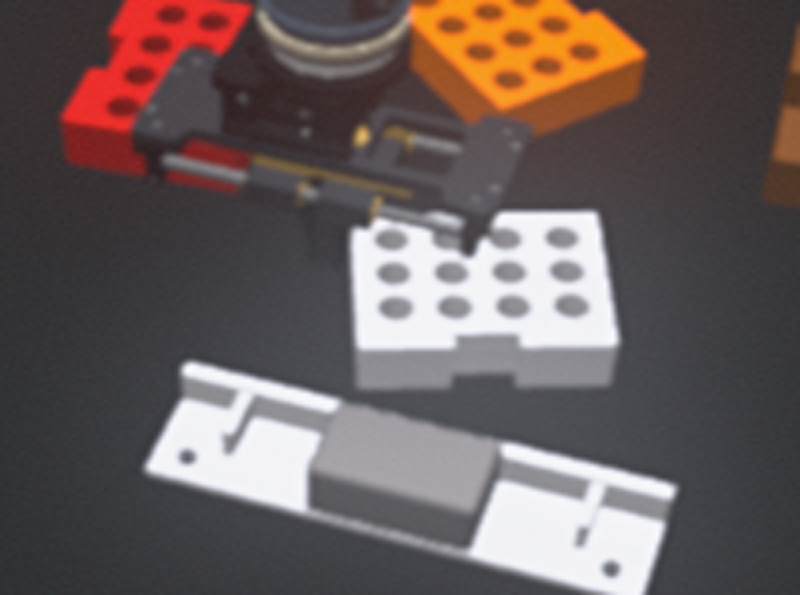

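Emit:
{"name": "jog_arm", "arguments": {"rows": [{"dp": [1.5,2.5,0],"turn": [0,0,0],"grip": 0},{"dp": [3,5,0],"turn": [0,0,0],"grip": 0},{"dp": [4.5,7.5,0],"turn": [0,0,0],"grip": 0},{"dp": [6,10,0],"turn": [0,0,0],"grip": 0},{"dp": [7.5,12.5,0],"turn": [0,0,0],"grip": 0},{"dp": [9,15,0],"turn": [0,0,0],"grip": 0},{"dp": [10.5,17.5,0],"turn": [0,0,0],"grip": 0}]}}

```text
time_s: 14.3
position: [0.5469, 0.0207, 0.0035]
tcp_rot: [[-0.997, 0.078, -0.0], [0.078, 0.997, -0.001], [-0.0, -0.001, -1.0]]
force: [-0.2, -5.8, 4.5]
opening: 0.008
```

Run:
```python
from h import *
go(571,-12.5,3)
p,d=vision.capture("scene")
r,W=block("scene",p,d,fx=.668);rep("scene",r)
```

```text
t 14.3 p [546.9  20.7   3.5] F [-0.2 -5.8  4.5] dp [-26.6 -31.3   0.5] turn [-0.1  0.  -0.2]
scene c [574.7 100.4] size [102.1 130.6] yaw 8.2 rel 12.5 fence xy [-101.8   10.8]
   (50, 65) [615.  171.8] fx -67.0
   (50, -65) [633.5  43.2] fx -39.0
   (-50, -65) [534.5  28.9] fx -136.6
   (-50, 65) [516.  157.6] fx -164.7
```

```bash
python3 -c "
from h import *
go(487,107,3)"
```

```text
t 14.35 p [546.6  21.2   3.5] F [-0.7 -5.5  3.8] dp [66.1 80.9  0.4] turn [-0.1 -0.  -0.2]
```

Emit:
{"name": "jog_arm", "arguments": {"rows": [{"dp": [-2,-5,-5],"turn": [0,0,0],"grip": 0},{"dp": [0,-8,-45],"turn": [0,0,0],"grip": 0},{"dp": [30,25,-65],"turn": [0,0,0],"grip": 1},{"dp": [60,60,-65],"turn": [0,0,0],"grip": 1},{"dp": [66,81,-65],"turn": [0,0,0],"grip": 1},{"dp": [66,81,-65],"turn": [0,0,0],"grip": 1},{"dp": [66,81,-50],"turn": [0,0,0],"grip": 1},{"dp": [66,81,-25],"turn": [0,0,0],"grip": 1},{"dp": [66,81,-8],"turn": [0,0,0],"grip": 1},{"dp": [66,81,0],"turn": [0,0,0],"grip": 1}]}}

```text
time_s: 15.35
position: [0.4872, 0.1071, 0.0016]
tcp_rot: [[-0.997, 0.079, -0.002], [0.079, 0.997, 0.0], [0.002, 0.0, -1.0]]
force: [-0.6, 0.1, -0.6]
opening: 0.647
```

Run:
```python
from h import *
s=bot.read_state();print(s["opening"])
go(487,107,3)
p,d=vision.capture("scene")
r,W=block("scene",p,d,fx=.668);rep("scene",r)
cv2.imwrite("pics/s11.png",cv2.resize(p[120:320,180:420],None,fx=3.3,fy=3,interpolation=cv2.INTER_CUBIC)[:,:,::-1])
p,d=vision.capture("wrist");cv2.imwrite("pics/w11.png",p[:,:,::-1])
```

```text
0.6465402122581171
t 15.35 p [487.2 107.1   1.6] F [-0.6  0.1 -0.6] dp [ 0.2 -0.1 -1.4] turn [ 0.  -0.1 -0.3]
scene c [574.4 101. ] size [102.2 129.8] yaw 7.4 rel 11.7 fence xy [-102.3   11.4]
   (50, 65) [615.6 171.9] fx -66.5
   (50, -65) [632.3  43. ] fx -40.1
   (-50, -65) [533.2  30.1] fx -138.1
   (-50, 65) [516.4 159. ] fx -164.4
```

View pics/s11.png

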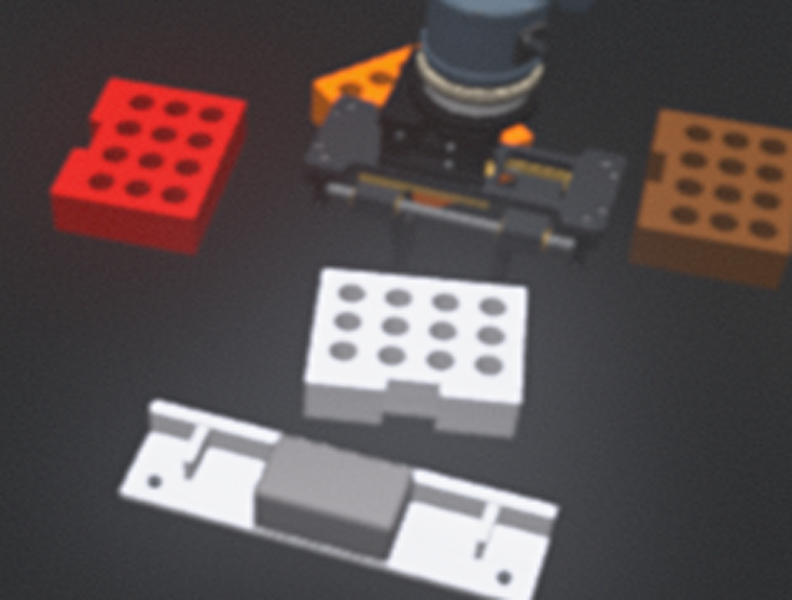

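View pics/w11.png

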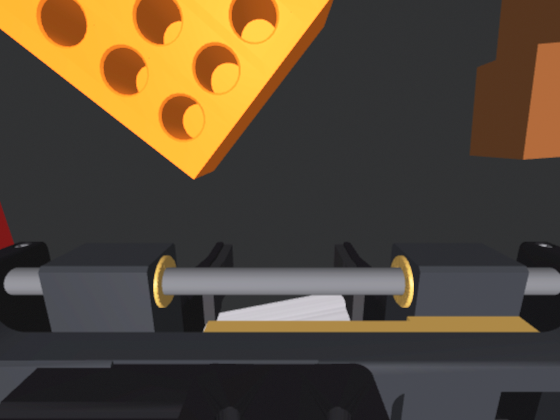

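Emit:
{"name": "jog_arm", "arguments": {"rows": [{"dp": [-4,0,-1],"turn": [0,0,0],"grip": 1},{"dp": [-8,0,-1],"turn": [0,0,0],"grip": 1},{"dp": [-11,0,-1],"turn": [0,0,0],"grip": 1},{"dp": [-14,0,-1],"turn": [0,0,0],"grip": 1},{"dp": [-17,0,-1],"turn": [0,0,0],"grip": 1},{"dp": [-20,0,-1],"turn": [0,0,0],"grip": 1},{"dp": [-23,0,-1],"turn": [0,0,0],"grip": 1},{"dp": [-26,0,-1],"turn": [0,0,0],"grip": 1},{"dp": [-29,0,-1],"turn": [0,0,0],"grip": 1}]}}

```text
time_s: 16.35
position: [0.5134, 0.1062, 0.0038]
tcp_rot: [[-0.997, 0.078, -0.006], [0.078, 0.997, 0.001], [0.006, 0.0, -1.0]]
force: [-5.2, 2.7, 2.2]
opening: 1.001
```

Run:
```python
from h import *
go(487,107,3)
p,d=vision.capture("scene")
r,W=block("scene",p,d,fx=.668);rep("scene",r)
```

```text
t 16.35 p [513.4 106.2   3.8] F [-5.2  2.7  2.2] dp [26.4 -1.3  0.9] turn [ 0.  -0.3 -0.2]
scene c [581.7  97.2] size [102.3 129.9] yaw 2.5 rel 6.7 fence xy [-94.6   8.2]
   (50, 65) [628.9 164.3] fx -52.6
   (50, -65) [634.5  34.4] fx -37.4
   (-50, -65) [534.6  30.1] fx -136.7
   (-50, 65) [529. 160.] fx -151.9
```

Emit:
{"name": "jog_arm", "arguments": {"rows": [{"dp": [-3,0,0],"turn": [0,0,0],"grip": 1},{"dp": [-6,0,0],"turn": [0,0,0],"grip": 1},{"dp": [-9,0,0],"turn": [0,0,0],"grip": 1},{"dp": [-12,0,0],"turn": [0,0,0],"grip": 1},{"dp": [-14,0,0],"turn": [0,0,0],"grip": 1}]}}

```text
time_s: 16.9
position: [0.5308, 0.1043, 0.004]
tcp_rot: [[-0.997, 0.078, 0.0], [0.078, 0.997, 0.0], [-0.0, 0.0, -1.0]]
force: [-2.4, 2.3, -1.0]
opening: 0.999
```

Run:
```python
from h import *
go(487,107,3)
p,d=vision.capture("scene")
r,W=block("scene",p,d,fx=.668);rep("scene",r)
p,d=vision.capture("top")
r,W=block("top",p,d,fx=.668);rep("top",r)
cv2.imwrite("pics/t12.png",cv2.resize(p[100:250,160:340],None,fx=4.4,fy=4,interpolation=cv2.INTER_CUBIC)[:,:,::-1])
```

```text
t 16.9 p [530.8 104.3   4. ] F [-2.4  2.3 -1. ] dp [43.9 -0.7  1. ] turn [ 0.   0.  -0.2]
scene c [592.2  90.7] size [102.2 130.9] yaw -4.0 rel 0.3 fence xy [-83.7   2.5]
   (50, 65) [646.6 152.1] fx -34.0
   (50, -65) [637.6  22.4] fx -33.4
   (-50, -65) [537.8  29.3] fx -133.4
   (-50, 65) [546.8 159. ] fx -134.0
top c [611.2  45.8] size [44.1 60.6] yaw 90.0 rel 94.2 fence xy [-61.5 -40.8]
   (50, 65) [546.2  95.9] fx -130.0
   (50, -65) [676.2  95.8] fx -0.4
   (-50, -65) [676.1  -4.2] fx 7.0
   (-50, 65) [546.1  -4.1] fx -122.6
```

View pics/t12.png

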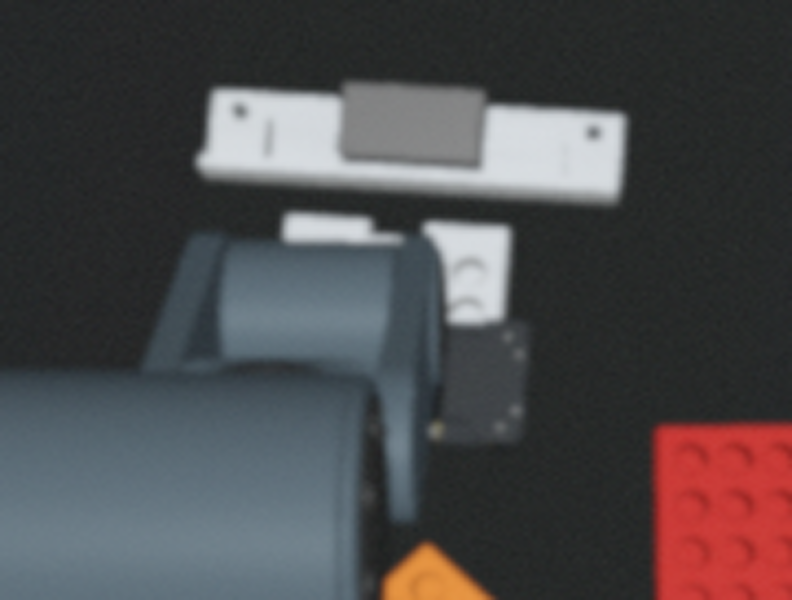

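Emit:
{"name": "jog_arm", "arguments": {"rows": [{"dp": [0,0,0],"turn": [0,0,0],"grip": 1},{"dp": [8,0,0],"turn": [0,0,0],"grip": 1},{"dp": [8,-5,0],"turn": [0,0,0],"grip": 1},{"dp": [8,-9,0],"turn": [0,0,0],"grip": 1},{"dp": [3,-9,0],"turn": [0,0,0],"grip": 1},{"dp": [0,-9,0],"turn": [0,0,0],"grip": 1},{"dp": [-3,-9,0],"turn": [0,0,0],"grip": 1},{"dp": [-6,-9,0],"turn": [0,0,0],"grip": 1},{"dp": [-9,-9,0],"turn": [0,0,0],"grip": 1}]}}

```text
time_s: 17.9
position: [0.5332, 0.0951, 0.0036]
tcp_rot: [[-0.997, 0.078, -0.012], [0.078, 0.997, 0.0], [0.012, -0.0, -1.0]]
force: [-8.4, 0.6, 7.2]
opening: 0.998
```

Run:
```python
from h import *
go(487,107,3)
p,d=vision.capture("scene")
r,W=block("scene",p,d,fx=.668);rep("scene",r)
```

```text
t 17.9 p [533.2  95.1   3.6] F [-8.4  0.6  7.2] dp [46.9  8.3  1.1] turn [-0.  -0.7 -0.2]
scene c [594.9  90.3] size [102.2 130.5] yaw -4.6 rel -0.3 fence xy [-81.    2.3]
   (50, 65) [649.9 151.1] fx -30.6
   (50, -65) [639.6  21.5] fx -31.3
   (-50, -65) [539.9  29.5] fx -131.3
   (-50, 65) [550.3 159.1] fx -130.6
```

Emit:
{"name": "jog_arm", "arguments": {"rows": [{"dp": [-3,0,0],"turn": [0,0,0],"grip": 1},{"dp": [-6,0,0],"turn": [0,0,0],"grip": 1},{"dp": [-9,0,0],"turn": [0,0,0],"grip": 1},{"dp": [-12,0,0],"turn": [0,0,0],"grip": 1},{"dp": [-15,0,0],"turn": [0,0,0],"grip": 1},{"dp": [-18,0,0],"turn": [0,0,0],"grip": 1},{"dp": [-21,0,0],"turn": [0,0,0],"grip": 1}]}}

```text
time_s: 18.65
position: [0.5543, 0.0936, 0.0036]
tcp_rot: [[-0.997, 0.078, -0.011], [0.078, 0.997, 0.001], [0.011, -0.0, -1.0]]
force: [-7.9, 0.7, 6.1]
opening: 1.001
```

Run:
```python
from h import *
go(487,107,3)
p,d=vision.capture("scene")
r,W=block("scene",p,d,fx=.668);rep("scene",r)
```

```text
t 18.65 p [554.3  93.6   3.6] F [-7.9  0.7  6.1] dp [68.1  8.1  1.4] turn [-0.  -0.6 -0.2]
scene c [616.1  89. ] size [102.2 130.8] yaw -4.5 rel -0.3 fence xy [-59.7   2.6]
   (50, 65) [671.1 149.9] fx -9.4
   (50, -65) [660.8  20.3] fx -10.0
   (-50, -65) [561.2  28.2] fx -110.0
   (-50, 65) [571.4 157.8] fx -109.4
```

Emit:
{"name": "jog_arm", "arguments": {"rows": [{"dp": [-2,0,0],"turn": [0,0,0],"grip": 1},{"dp": [-4,0,0],"turn": [0,0,0],"grip": 1},{"dp": [-6,0,0],"turn": [0,0,0],"grip": 1},{"dp": [-7.5,0,0],"turn": [0,0,0],"grip": 1},{"dp": [-8.5,0,0],"turn": [0,0,0],"grip": 1},{"dp": [-9,0,0],"turn": [0,0,0],"grip": 1}]}}

```text
time_s: 19.3
position: [0.5622, 0.093, 0.0036]
tcp_rot: [[-0.997, 0.078, -0.013], [0.078, 0.997, 0.001], [0.013, -0.0, -1.0]]
force: [-11.3, 1.9, 8.5]
opening: 1.002
```

Emit:
{"name": "jog_arm", "arguments": {"rows": [{"dp": [-0.5,0,0],"turn": [0,0,0],"grip": 1},{"dp": [-1,0,0],"turn": [0,0,0],"grip": 1}]}}

```text
time_s: 19.5
position: [0.5622, 0.093, 0.0036]
tcp_rot: [[-0.997, 0.078, -0.015], [0.078, 0.997, 0.001], [0.015, -0.001, -1.0]]
force: [-11.3, 0.6, 10.1]
opening: 1.002
```

Emit:
{"name": "jog_arm", "arguments": {"rows": [{"dp": [-0.7,0,0],"turn": [0,0,0],"grip": 1},{"dp": [-1.4,0,0],"turn": [0,0,0],"grip": 1},{"dp": [-2,0,0],"turn": [0,0,0],"grip": 1}]}}

```text
time_s: 19.8
position: [0.562, 0.093, 0.0035]
tcp_rot: [[-0.997, 0.078, -0.019], [0.078, 0.997, 0.001], [0.019, -0.001, -1.0]]
force: [-14.1, 1.2, 11.5]
opening: 0.999
```

Run:
```python
from h import *
go(487,107,3)
p,d=vision.capture("scene")
r,W=block("scene",p,d,fx=.680);rep("scene",r)
cv2.imwrite("pics/s13.png",cv2.resize(p[180:320,200:380],None,fx=4.4,fy=4.2,interpolation=cv2.INTER_CUBIC)[:,:,::-1])
```

```text
t 19.8 p [562.   93.    3.5] F [-14.1   1.2  11.5] dp [75.9  8.1  1.9] turn [-0.  -1.1 -0.2]
scene c [623.9  88.5] size [102.4 130.8] yaw -4.5 rel -0.2 fence xy [-51.9   2.6]
   (50, 65) [678.8 149.3] fx -1.7
   (50, -65) [668.7  19.7] fx -2.2
   (-50, -65) [569.   27.6] fx -102.2
   (-50, 65) [579.2 157.2] fx -101.7
```

View pics/s13.png

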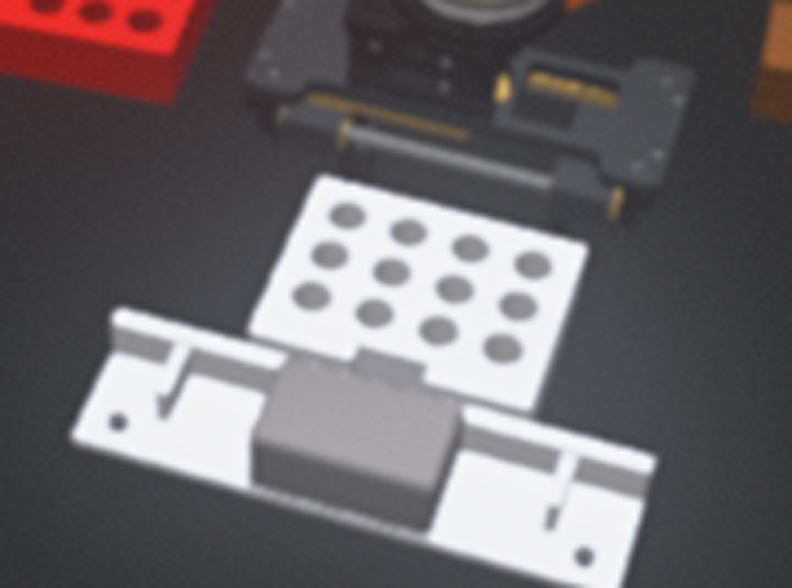

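Emit:
{"name": "jog_arm", "arguments": {"rows": [{"dp": [-1,0,0],"turn": [0,0,0],"grip": 1},{"dp": [-2,0,0],"turn": [0,0,0],"grip": 1},{"dp": [-3,0,0],"turn": [0,0,0],"grip": 1},{"dp": [-3,0,0],"turn": [0,0,0],"grip": 1}]}}

```text
time_s: 20.25
position: [0.5618, 0.093, 0.0033]
tcp_rot: [[-0.997, 0.078, -0.026], [0.078, 0.997, 0.001], [0.026, -0.001, -1.0]]
force: [-18.5, 1.7, 14.4]
opening: 0.999
```

Run:
```python
from h import *
s=bot.read_state();print(s["moment"],s["position"],s["force"])
```

```text
[ 0.1876935   2.82732645 -0.09193792] [0.56184429 0.09300172 0.00329162] [-18.49279462   1.74829959  14.4285327 ]
```

Emit:
{"name": "jog_arm", "arguments": {"rows": [{"dp": [2,0,0],"turn": [0,0,0],"grip": 1},{"dp": [7,0,0],"turn": [0,0,0],"grip": 1},{"dp": [15,0,0],"turn": [0,0,0],"grip": 1},{"dp": [30,0,-20],"turn": [0,0,0],"grip": 1},{"dp": [45,20,-60],"turn": [0,0,0],"grip": 1},{"dp": [50,60,-90],"turn": [0,0,0],"grip": 1},{"dp": [50,100,-120],"turn": [0,0,0],"grip": 1},{"dp": [50,140,-140],"turn": [0,0,0],"grip": 1},{"dp": [50,180,-150],"turn": [0,0,0],"grip": 1},{"dp": [50,180,-150],"turn": [0,0,0],"grip": 1}]}}

```text
time_s: 21.25
position: [0.5417, 0.2808, 0.1569]
tcp_rot: [[-0.997, 0.074, 0.009], [0.074, 0.997, 0.005], [-0.009, 0.005, -1.0]]
force: [-0.2, -1.2, -0.0]
opening: 0.996
```

Run:
```python
from h import *
go(487,107,3)
for n in("scene","top"):
    p,d=vision.capture(n)
    r,W=block(n,p,d,fx=.680 if n=="scene" else .676);rep(n,r)
    q=p[160:320,190:390] if n=="scene" else p[110:230,180:340]
    cv2.imwrite(f"pics/f_{n}.png",cv2.resize(q,None,fx=4,fy=3.7,interpolation=cv2.INTER_CUBIC)[:,:,::-1])
    cv2.imwrite(f"pics/full_{n}.png",p[:,:,::-1])
    P=cloud(n,d);hsv=cv2.cvtColor(p,cv2.COLOR_RGB2HSV)
    m=((hsv[...,1]<60)&(hsv[...,2]>90)&(P[...,2]>.012)&(P[...,0]>.35)&(P[...,0]<.95)&(abs(P[...,1])<.45)).astype(np.uint8)
    k,lab,st,c=cv2.connectedComponentsWithStats(m)
    print([(st[i].tolist(),np.round(np.nanmean(P[lab==i],0)*1000).tolist()) for i in range(1,k) if st[i,4]>100])
```

```text
t 21.25 p [541.7 280.8 156.9] F [-0.2 -1.2 -0. ] dp [  43.1 -178.1  152.6] turn [0.3 0.5 0. ]
scene c [624.   88.4] size [102. 131.] yaw -4.3 rel -0.0 fence xy [-51.8   2.6]
   (50, 65) [678.7 149.5] fx -1.8
   (50, -65) [669.   19.9] fx -1.9
   (-50, -65) [569.3  27.3] fx -101.9
   (-50, 65) [579. 157.] fx -101.8
[([420, 0, 74, 50, 1031], [560.0, 262.0, 510.0]), ([496, 3, 11, 47, 178], [542.0, 332.0, 512.0]), ([429, 74, 33, 11, 158], [567.0, 275.0, 442.0]), ([414, 92, 46, 30, 384], [565.0, 274.0, 380.0]), ([415, 113, 38, 15, 167], [565.0, 275.0, 360.0]), ([118, 133, 21, 18, 301], [431.0, -360.0, 57.0]), ([389, 163, 58, 17, 194], [570.0, 278.0, 260.0]), ([61, 187, 57, 32, 861], [608.0, -371.0, 30.0]), ([225, 222, 124, 85, 5113], [660.0, 86.0, 37.0]), ([426, 222, 25, 31, 535], [522.0, 366.0, 45.0])]
top c [624.4  88. ] size [101.8 130.7] yaw -4.3 rel -0.1 fence xy [-51.4   2.2]
   (50, 65) [679.2 149. ] fx -1.3
   (50, -65) [669.4  19.4] fx -1.5
   (-50, -65) [569.7  27. ] fx -101.5
   (-50, 65) [579.5 156.6] fx -101.3
[([205, 121, 95, 64, 2948], [650.0, 85.0, 39.0]), ([94, 131, 71, 99, 2789], [507.0, 254.0, 526.0]), ([83, 148, 14, 92, 659], [468.0, 305.0, 555.0]), ([406, 160, 50, 31, 813], [591.0, -380.0, 35.0]), ([418, 229, 20, 20, 307], [427.0, -361.0, 58.0])]
```

View pics/f_scene.png

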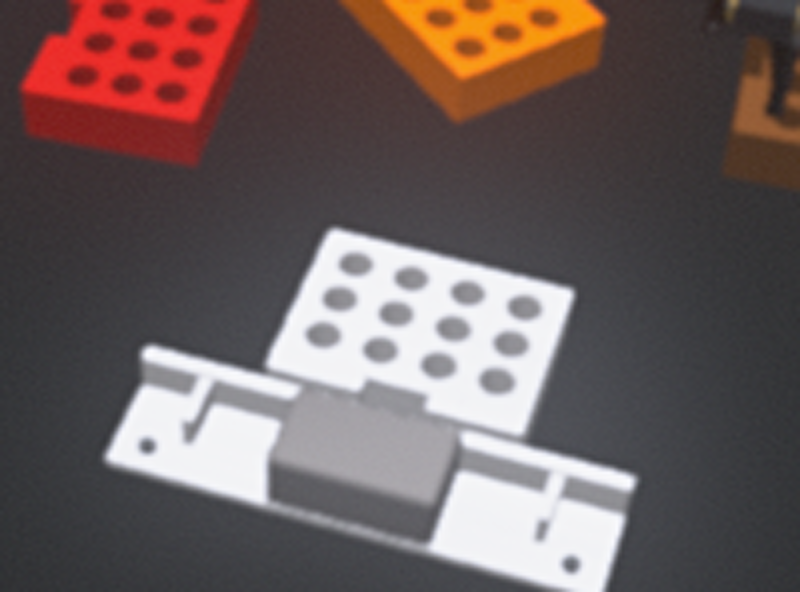

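View pics/f_top.png

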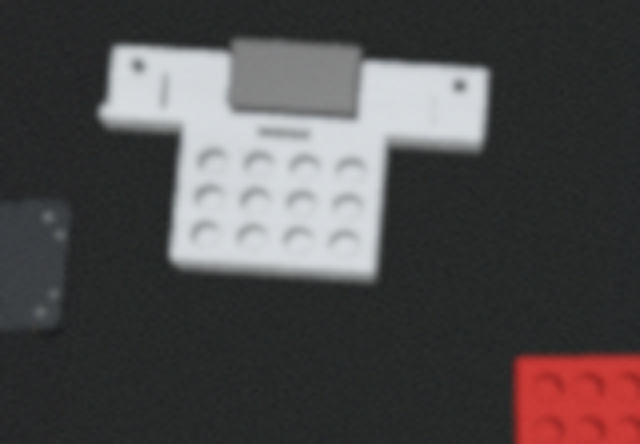

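View pics/full_top.png

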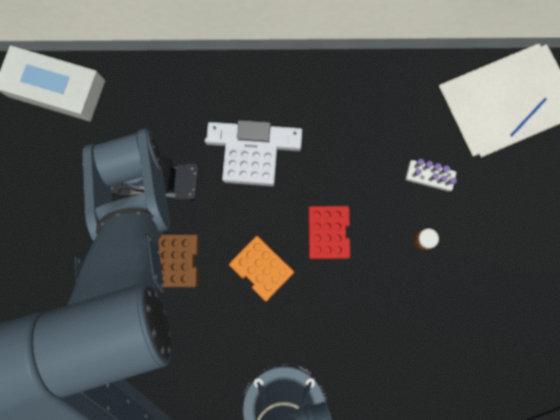

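```bash
python3 -c "
from rig import bot
s=bot.read_state();print(s['time_s'],s['force']);print(bot.hand_in())"
```

```text
21.35 [ 0.64816769 -0.25119819 -0.10416445]
the job is handed in; nothing more can be done
None
```

The block's grooved face is flush against the fence, and I handed the job in at 21.4 s with the arm clear of everything. I pushed the corners in turn to bring it round from about 63°. With both open fingertips on the back face I then squared it and pushed it home.

**Squared before the final push:** the scene camera put the block 0.3° from square and about 33 mm clear of the fence.

**At the fence:**
- The last push rose from 8 N to 18 N with no further movement, which shows the block is seated.
- After backing off, the scene and top cameras both showed it within 0.1° of square and about 2 mm off the fence's mid-length, so well inside its length.
- Both cameras still put the face 1.3–1.9 mm short of the fence line I measured. I put that down to calibration error, because the pictures show no gap and the block would not move further.

**Other objects:** I never went near the jar or the tube rack. Their final positions match the start to within about 3 mm in the views I compared, and the bottle sits in the same place in the scene picture. The look-alikes look unmoved in the pictures.

**What disagreed:** the closed fingertips sat about 16 mm above the reported TCP, where the text says 11 mm below it. Because of that, my first push slid over the block's top with about 10 N and did not move it. I corrected the height and carried on.

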